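Caliper check of containers for their labels

TASK

The containers on the worktop (two or three of: a slim dropper bottle, a low balm jar, a large carrier bottle) are to be measured in the bench caliper for wrap-round labels. Lift the caliper's hinged dust cover right back onto its stop; then, one container at a time from the slimmest to the widest, stand it upright on the bed between the jaws, let go of it, slide the jaw shut by its grip until it presses the container firmly but gently against the spring anvil and the anvil clearly gives (about half its travel, not hard), hold it there for a second, open the jaw again and stand the container upright on the brown board. When all are done, lower the cover gently until it is fully shut, and leave the funnel and the tape roll where they are.

Things in the scene. Friction and masses are not known exactly. Their poses are not given: they have to be found in the camera images.
- gauge: Bench caliper, fixed. Origin on the worktop; x away from its front, y along the slide, z up. Steel base: x -50 to 115, y -100 to 145 mm; its top, the bed, is at z 10. Grey spring head at y -100 to -65, 46 high, holds the anvil: a 16 mm disc centred at x 0, z 28, its face at y -35 at rest. Cover posts at x 105 and slim rests at x -12, both at y -88 and 133, up to 85 high.
- anvil (a joint): Spring anvil, m: 0 at rest, grows as a part pushes it towards gauge -y, end stop at 0.012. Spring: 1.5 N at 0, rising 0.4 N per mm to 6.3 N at the end.
- anvil_disc: The anvil's face disc, steel, 16 mm across, on the measuring line; origin at the centre of its face, 28 mm above the worktop; it moves along gauge y with joint anvil.
- jaw (a joint): Sliding jaw, m: distance of its face from the anvil's rest face, so 0 is shut and 0.090 fully open (face at gauge y = -35 mm + joint). Slides with about 1.5 N friction and stays where it is left.
- jaw_face: Steel face of the sliding jaw, 20 mm wide (x), 12 to 44 mm above the gauge's origin; the origin lies in the plane of the face at worktop height. Behind it (gauge +y) is a carriage 40 mm wide, 26 mm high, up to 62 mm behind the face.
- jaw_grip (a point): Point to grip on the jaw: in an upright black post 14 mm thick (gauge x) by 18 mm (gauge y), which stands on the carriage 50 mm behind the face, from 25 to 73 mm above the worktop; the point is 60 mm above the worktop.
- cover (a joint): Dust cover, rad: 0 shut, 1.75 fully back on its stop. Flat grey flap 125 x 235 mm, 4 mm thick, 83 to 87 mm above the worktop when shut; hinged along gauge y at the back, its front edge goes up and back. About 120 g, slight hinge friction: let go below about 1 rad it falls shut, above 1.2 rad it stays.
- cover_bar (a point): Middle of the cover's black handle bar: round, 10 mm thick, along gauge y, 90 mm long between two 8 mm arms, 175 mm from the hinge line and 50 mm beyond the flap's front edge, so that fingers can straddle it from above; 85 mm above the worktop when shut. It can turn between the pads while the gripper stays upright.
- cover_hinge (a point): Middle of the cover's hinge line, 83 mm above the worktop, 105 mm behind the gauge's origin (gauge x) and 22.5 mm to gauge +y. Shut, the bar is at hinge + (-175, 0, +2) mm in the gauge's frame and turns about gauge +y.
- board: Brown leather-covered board, 212 by 212 mm, 10 mm thick, lying fixed on the worktop; origin at the centre of its underside. To its right (world -y, from about y -0.19) stands the fixed sample case, 85 mm high, its open lid reaching 270 mm high near x 0.70; to its left (from about y +0.04, x 0.44 to 0.62) a fixed balance under 100 mm high. Keep the gripper clear of the lid.
- dropper_bottle: Slim dark dropper bottle, round, 28 mm across, 93 mm high with its rubber bulb; straight body up to about 55 mm. Origin at the centre of its foot, z up. About 50 g. May be absent.
- balm_jar: Low dark jar with a black lid, round, 46 mm across, 40 mm high; origin at the centre of its foot, z up. About 90 g. May be absent.
- carrier_bottle: Large bottle with a dark blue cap, round, body 56 mm across with straight sides up to about 70 mm, 116 mm high. Origin at the centre of its foot, z up. About 260 g. May be absent.
- funnel: Small steel funnel standing on its mouth, 62 mm across, 62 mm high; a bystander. Origin at the centre of its foot.
- tape_roll: Roll of label tape lying flat, 66 mm across, 20 mm high; a bystander. Origin at the centre of its underside.
Mind the look-alikes: they are no part of the job. What is shaped like the carrier_bottle but pink or red is not meant.

How it is judged:
On the way, in this order (a step that is already met when the one before it is completed fails the run):
1. the dust cover is lifted back to its stop (beyond 1.5 rad) (value of joint cover above 1.5 rad), for 0.2 s.
2. the slim dropper bottle stands between the jaws, let go by the fingers, and the jaw presses it against the anvil (jaw more than 1.5 N, anvil more than 2.5 N, so at least 2.5 mm in) (contact force between jaw_face and dropper_bottle above 1.5 N and contact force between anvil_disc and dropper_bottle above 2.5 N and angle between dropper_bottle's own z axis and vertical below 0.12 rad and contact force between the fingers and dropper_bottle below 0.3 N), for 0.3 s.
3. the balm jar stands between the jaws, let go by the fingers, and the jaw presses it against the anvil (jaw more than 1.5 N, anvil more than 2.5 N, so at least 2.5 mm in) (contact force between jaw_face and balm_jar above 1.5 N and contact force between anvil_disc and balm_jar above 2.5 N and angle between balm_jar's own z axis and vertical below 0.12 rad and contact force between the fingers and balm_jar below 0.3 N), for 0.3 s.
4. the large carrier bottle stands between the jaws, let go by the fingers, and the jaw presses it against the anvil (jaw more than 1.5 N, anvil more than 2.5 N, so at least 2.5 mm in) (contact force between jaw_face and carrier_bottle above 1.5 N and contact force between anvil_disc and carrier_bottle above 2.5 N and angle between carrier_bottle's own z axis and vertical below 0.12 rad and contact force between the fingers and carrier_bottle below 0.3 N), for 0.3 s.
At the end, for the whole second after the job is handed in: every container present stands upright (within 0.12 rad) and at rest on the brown board, its centre at least 6 mm inside the edge; the dust cover is shut (under 0.04 rad); nothing presses the anvil (x of dropper_bottle in the frame of board between -0.1 and 0.1 m and y of dropper_bottle in the frame of board between -0.1 and 0.1 m and z of dropper_bottle in the frame of board between 0.006 and 0.015 m and angle between each of dropper_bottle, balm_jar, carrier_bottle's own z axis and vertical below 0.12 rad and linear speed of each of dropper_bottle, balm_jar, carrier_bottle below 0.02 m/s and x of balm_jar in the frame of board between -0.1 and 0.1 m and y of balm_jar in the frame of board between -0.1 and 0.1 m and z of balm_jar in the frame of board between 0.006 and 0.015 m and x of carrier_bottle in the frame of board between -0.1 and 0.1 m and y of carrier_bottle in the frame of board between -0.1 and 0.1 m and z of carrier_bottle in the frame of board between 0.006 and 0.015 m and value of joint cover below 0.04 rad and value of joint anvil below 0.002 m); the robot touches nothing.
It fails at once if the jaw squeezes a container with more than 25 N (contact force between jaw_face and dropper_bottle above 25 N or contact force between jaw_face and balm_jar above 25 N or contact force between jaw_face and carrier_bottle above 25 N).
It fails at once if the cover slams (closes faster than 2.5 rad/s) (velocity of joint cover below -2.5 rad/s).
It fails at once if the funnel or the tape roll is moved more than 5 cm (distance of any of funnel, tape_roll from where it was at the start of the episode above 0.05 m).
Of dropper_bottle, balm_jar, carrier_bottle only 2 to 3 are there at a start; the rules pass over those that are not, and their reading is None.
At some moment in a run one of balm_jar may be knocked a few centimetres aside while the robot is not near it.
It also fails if it takes over 210 s, if anything falls off the work surface, if the arm or the gripper's body presses on something with over 40 N, if the wrist force passes 120 N, or if a joint passes its speed limit or range.

ROBOT

A 7-joint arm with a two-finger parallel gripper is mounted at the origin on a cart in front of the work surface, level with it; the furniture and walls round the work are solid. World frame = base frame: x ahead of the robot, y to its left, z up, the work surface at z = 0. Lengths are in m, angles in rad, forces in N, time in s.
With the tool pointing down it reaches from about 0.425 to 0.925 m from the base axis. Payload 6.8 kg.
Tool frame: the origin (TCP) lies between the finger pads; the fingertips stand 11 mm ahead of it and the grasp point (between the pads) lies 8 mm behind it; z points along the fingers, y is the line along which they close (so a half turn about z gives the same grasp; the last joint's range is limited). The gripper opens to 85 mm and grips with 20 to 120 N. Pads are 22 mm wide; open, the fingers measure 114 mm over their backs; the gripper's body (76 mm by 85 mm) begins 54 mm behind the grasp point. The pads swing forward as they close: fully open they stand 13 mm farther back than shut.
Start: joints at [-1.261, 0.477, 0.022, 1.555, -0.011, 1.109, -0.083], TCP at [0.274, 0.617, 0.218] pointing down, gripper open.
Joint ranges: [-2.96, 2.96], [-0.34, 2.1], [-1.41, 1.46], [0.24, 2.44], [-1.37, 4.51], [0.17, 1.92], [-2.96, 2.96]. Speed limits (rad/s): [2.39, 2.39, 3.14, 3.14, 3.14, 3.14, 3.14].

INTERFACE

Orientations are given as a rotation vector (axis times angle).
In Python, from bench import r gives the robot as it stands.
- The arm moves only by the tool send_rows, never from a script. Its argument "deltas" is a list of rows, each an object of numbers: "dx", "dy", "dz": the shift along the world's x, y, z in mm; "rx", "ry", "rz": the turn, a rotation vector about the world's x, y, z in degrees. A call has 1 to 5 rows; each row is the pose to reach, as a shift and turn from the pose commanded when the call began; what a row does not reach only later rows make up. A row lasts 1/12 s, in which the tool goes at most 41.7 mm and 7.16 degrees, less where a joint would pass 70% of its speed; a pose out of reach is approached as far as the arm can. A call with a gripper value outside its range is refused whole. "jaw" is the finger opening in mm, from 0 to 85.4, set as the call begins (left out, the last holds). The fingers move at their own pace and stop on an object; "newtons" is the grip in N (left out, the last holds). Time passes only in rows, so rows that repeat a pose let the fingers close. It gives the time, the measured TCP pose, the force, the opening and the grip force at its end, in the units of the state.
- r.get_obs(): the state, without advancing time (a new reading comes with each control period).
- r.grab_frame(name): name is "side" or "top"; returns a dict with "frame" (400x640x3 uint8, blue, green, red), "z_map" (400x640 float32, m along the optical axis (not along the pixel's ray), 0 where there is no reading), "vertical_fov" (degrees; the focal length in pixels is half the picture's height over the tangent of half this angle, whatever the lens; pixels are square), "cx", "cy" (the principal point, pixels), "distortion" ([k1, k2, p1, p2, k3] as OpenCV has them; the pictures are not rectified), "xyz" and "orientation" of the camera in the world. Camera axes: x right, y down, z forward; pixel columns grow to the right and rows downward; lengths in m; the calibration is good to about 2 mm. A picture is of the moment at which its call begins.
- r.hand_in(): hands the job in; it is judged then, once.
The state is a dict: "clock": time; "joints": joint angles; "qvel": joint speeds; "tau": joint torques, N m; "tcp_pos": TCP position; "orientation": TCP orientation; "contact_force": force on the tool from outside, world axes, zero at the start; "moment": the same for the moment, N m; "grip_width": finger opening in m; "gripper_force": force on a finger pad.
Only numpy, scipy, OpenCV 4.12 (cv2) and the standard library are available. Lean on these libraries where they do the work, as an engineer would, in place of code of your own. Each camera call takes 0.05 s, during which the arm holds its last target. There are 200 camera calls.

## Working session

There is one attempt and no reset: what is moved stays moved. The work goes in short steps, Python scripts to look and compute and a tool call to move; the robot and the scene stay as the last step left them, time stands still between calls to the robot, and variables do not carry over. Pictures are saved under pics/ and viewed, at most 19 in all, crops included, and the job is handed in when it is done.

Besides the shell and the picture viewer there is one more tool, called after ">>>" as a command line: name --argument value ..., lists and objects as JSON in quotes. send_rows: Moves the arm, as the interface text tells. Its arguments: {"type":"object","properties":{"deltas":{"type":"array","items":{"type":"object","properties":{"dx":{"type":"number"},"dy":{"type":"number"},"dz":{"type":"number"},"rx":{"type":"number"},"ry":{"type":"number"},"rz":{"type":"number"}}}},"jaw":{"type":"number"},"newtons":{"type":"number"}},"required":["deltas"]}

```bash
mkdir -p pics
cat > h.py <<'E'
import numpy as np, cv2
from scipy.spatial.transform import Rotation as R
from bench import r
def grab(n):
    f=r.grab_frame(n); H=f['frame'].shape[0]
    fl=H/2/np.tan(np.radians(f['vertical_fov'])/2)
    f['K']=np.array([[fl,0,f['cx']],[0,fl,f['cy']],[0,0,1]]); f['D']=np.array(f['distortion'],float)
    o=np.array(f['orientation'],float); f['R']=R.from_rotvec(o).as_matrix() if o.size==3 else (R.from_quat(o).as_matrix() if o.size==4 else o.reshape(3,3))
    f['t']=np.array(f['xyz']); return f
def cloud(f):
    H,W=f['z_map'].shape; u,v=np.meshgrid(np.arange(W),np.arange(H))
    p=cv2.undistortPoints(np.stack([u,v],-1).reshape(-1,1,2).astype(np.float64),f['K'],f['D']).reshape(H,W,2)
    c=np.dstack([p,np.ones((H,W))])*f['z_map'][...,None]
    return c@f['R'].T+f['t']
def ray(f,u,v,z):
    p=cv2.undistortPoints(np.array([[[u,v]]],float),f['K'],f['D']).ravel()
    d=f['R']@np.array([p[0],p[1],1]); return f['t']+d*(z-f['t'][2])/d[2]
def proj(f,P):
    Q=(np.atleast_2d(P)-f['t'])@f['R']
    return cv2.projectPoints(Q,np.zeros(3),np.zeros(3),f['K'],f['D'])[0].reshape(-1,2)
E
python3 - <<'E'
from h import *
o=r.get_obs(); print(o)
for n in('top','side'):
    f=grab(n); cv2.imwrite(f'pics/{n}0.png',f['frame']); print(n,f['t'],f['orientation'],f['K'][0,0],f['D'])
    np.savez(f'{n}0.npz',c=cloud(f),im=f['frame'])
E
```

```text
{'clock': 0.0, 'joints': array([-1.26110421,  0.47781949,  0.0223192 ,  1.55642159, -0.01151216,
        1.10929366, -0.08310907]), 'qvel': array([-1.55386167e-03,  1.73188833e-04, -8.07211700e-05,  1.38235123e-04,
       -5.07986393e-04,  1.45973056e-03, -3.61162770e-04]), 'tau': array([ 2.05212045e-04, -5.96443820e+01,  1.60755605e+00, -2.81200004e+01,
        1.23343058e-02,  9.33537172e-03,  4.16800034e-07]), 'tcp_pos': array([0.27363188, 0.61639284, 0.21722494]), 'orientation': array([-6.51409528e-01, -3.07304562e+00,  2.81974666e-03]), 'contact_force': array([0.76588178, 0.20199577, 0.23093538]), 'moment': array([-0.01469442, -0.02245013,  0.02221952]), 'gripper_force': 0.0, 'grip_width': 0.08502343289032122}
top [0.43561913 0.00782413 1.36847647] [-2.19728972  2.15288679 -0.10898155] 443.6726440340819 [-0.05783984  0.          0.          0.          0.        ]
side [-0.02482925 -0.99781182  0.63498026] [-1.94555332  0.52925837 -0.33930355] 381.65629925635886 [-0.0588864  0.         0.         0.         0.       ]
```

View pics/top0.png

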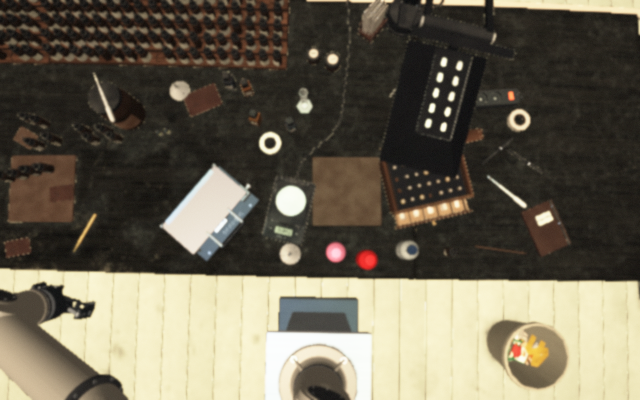

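View pics/side0.png

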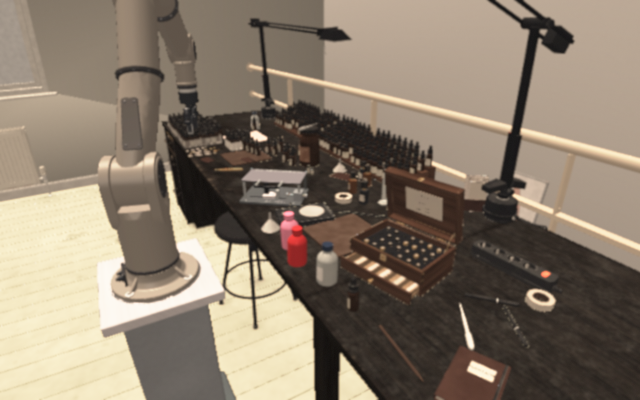

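The top view shows the gauge at about (210,212) and the board at (347,190). The blue-capped bottle is at (406,250), the pink one at (336,252), the red one at (367,260), and a slim dark thing is at (445,252). The side view shows the same bottles at (327,265), (290,230), (297,245) and (353,293). Next I'll enlarge with the brightness raised to look for the jar.

Run:
```python
from h import *
def cr(n,x0,y0,x1,y1,s,o):
    im=np.load(f'{n}0.npz')['im'][y0:y1,x0:x1]; im=cv2.resize(im,None,fx=s,fy=s,interpolation=cv2.INTER_CUBIC)
    im=(255*(im/255.)**0.5).astype(np.uint8); cv2.imwrite(o,im)
cr('top',150,70,470,290,2.5,'pics/c1.png')
cr('side',220,150,480,330,3,'pics/c2.png')
c=np.load('top0.npz')['c']
for p in [(406,250),(445,252),(347,190),(290,254),(270,143),(291,125),(255,117),(212,210),(336,252),(367,260),(303,100)]: print(p,c[p[1],p[0]].round(3))
```

```text
(406, 250) [ 0.407 -0.242  0.114]
(445, 252) [ 0.401 -0.376  0.035]
(347, 190) [ 0.585 -0.08   0.01 ]
(290, 254) [0.388 0.088 0.057]
(270, 143) [0.729 0.162 0.006]
(291, 125) [0.769 0.094 0.075]
(255, 117) [0.789 0.2   0.085]
(212, 210) [0.511 0.316 0.086]
(336, 252) [ 0.398 -0.045  0.118]
(367, 260) [ 0.377 -0.132  0.116]
(303, 100) [0.84  0.059 0.096]
```

View pics/c1.png

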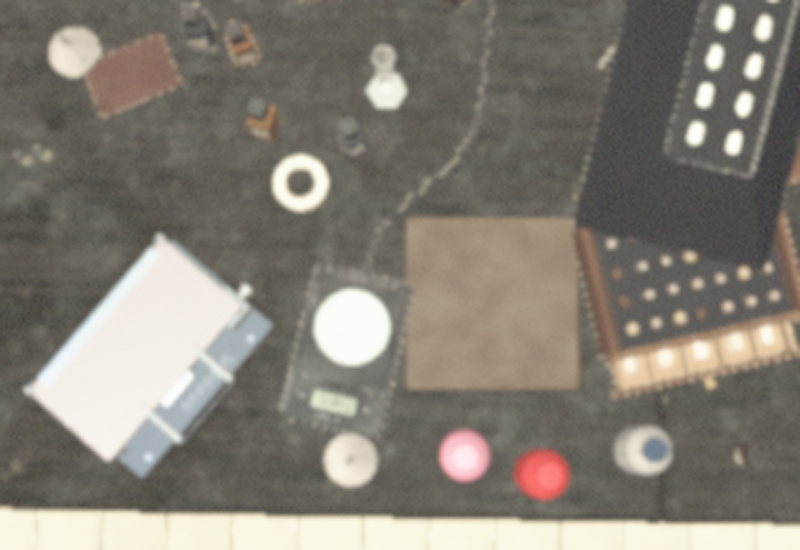

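View pics/c2.png

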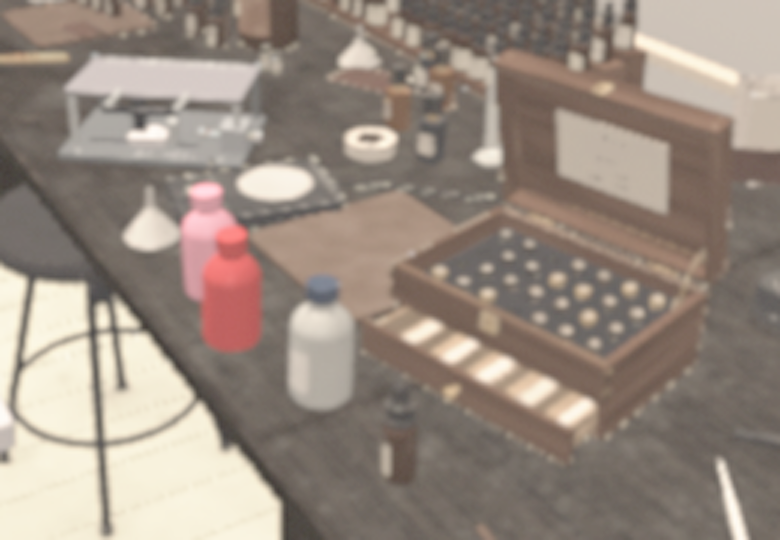

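Dropper candidates are top (445,252) and (291,125), with amber bottles at (255,117) and others. For the carrier, only (406,250) is white with a dark blue cap, so the pink and red ones are out. I'll check sizes by depth and search for a jar 40 mm high.

Run:
```python
from h import *
for n in ('top','side'):
    c=np.load(f'{n}0.npz')['c']; 
    m=((c[...,2]>0.02)&(c[...,2]<.3)&(c[...,0]>.3)&(c[...,0]<.95)&(abs(c[...,1])<.7)).astype(np.uint8)
    k,l,s,ce=cv2.connectedComponentsWithStats(m,connectivity=4)
    for i in range(1,k):
        if s[i,4]<12: continue
        p=c[l==i]; lo,hi=np.percentile(p,[2,98],0); print(n,ce[i].round(0),s[i,4],'x',lo[0].round(3),hi[0].round(3),'y',lo[1].round(3),hi[1].round(3),'z',hi[2].round(3))
im=np.load('top0.npz')['im']; s=np.load('side0.npz')['im']
def cr(im,x,y,w,h,k): 
    a=cv2.resize(im[y-h:y+h,x-w:x+w],None,fx=k,fy=k,interpolation=cv2.INTER_CUBIC); return (255*(a/255.)**.5).astype(np.uint8)
a=np.hstack([cr(im,445,252,25,25,8),cr(s,353,293,25,25,8)]); b=np.hstack([cr(im,291,125,25,25,8),cr(s,363,192,25,25,8)])
cv2.imwrite('pics/c3.png',np.hstack([a[:300],b[:300]])[:, :800] if a.shape[1]*2<=800 else cv2.resize(np.vstack([a,b]),(560,560)))
```

```text
top [228.  79.] 178 x 0.9 0.928 y 0.279 0.307 z 0.097
top [116. 105.] 1779 x 0.758 0.851 y 0.56 0.647 z 0.201
top [246.  86.] 160 x 0.878 0.906 y 0.221 0.251 z 0.099
top [177.  88.] 82 x 0.88 0.908 y 0.442 0.474 z 0.06
top [498.  98.] 717 x 0.857 0.911 y -0.611 -0.481 z 0.047
top [304.  98.] 132 x 0.838 0.86 y 0.047 0.068 z 0.14
top [254. 117.] 156 x 0.782 0.81 y 0.191 0.223 z 0.097
top [290. 124.] 137 x 0.762 0.79 y 0.081 0.113 z 0.096
top [526. 124.] 15 x 0.797 0.814 y -0.65 -0.638 z 0.024
top [107. 132.] 239 x 0.722 0.765 y 0.629 0.68 z 0.093
top [166. 130.] 23 x 0.753 0.765 y 0.478 0.491 z 0.038
top [474. 135.] 179 x 0.692 0.734 y -0.411 -0.373 z 0.26
top [158. 132.] 24 x 0.747 0.757 y 0.502 0.515 z 0.04
top [424. 190.] 3487 x 0.493 0.659 y -0.439 -0.186 z 0.086
top [206. 210.] 3816 x 0.407 0.619 y 0.228 0.44 z 0.093
top [289. 210.] 2439 x 0.429 0.611 y 0.031 0.164 z 0.033
top [407. 249.] 327 x 0.383 0.433 y -0.281 -0.233 z 0.119
top [336. 251.] 299 x 0.374 0.425 y -0.07 -0.021 z 0.119
top [289. 253.] 102 x 0.372 0.405 y 0.078 0.108 z 0.057
top [450. 251.] 107 x 0.393 0.417 y -0.
[... 289 characters left out ...]
4 z 0.061
side [365. 180.] 363 x 0.762 0.916 y 0.082 0.304 z 0.094
side [412. 232.] 9445 x 0.49 0.74 y -0.44 -0.18 z 0.256
side [312. 168.] 12 x 0.752 0.762 y 0.477 0.488 z 0.037
side [276. 181.] 1152 x 0.391 0.635 y 0.222 0.443 z 0.09
side [352. 180.] 130 x 0.781 0.809 y 0.192 0.218 z 0.094
side [300. 226.] 1649 x 0.349 0.603 y -0.164 0.159 z 0.116
side [270. 221.] 65 x 0.371 0.396 y 0.076 0.098 z 0.06
side [516. 264.] 1397 x 0.844 0.906 y -0.611 -0.377 z 0.045
side [327. 262.] 671 x 0.378 0.425 y -0.286 -0.248 z 0.116
side [353. 292.] 280 x 0.388 0.412 y -0.404 -0.384 z 0.092
side [552. 299.] 22 x 0.823 0.845 y -0.652 -0.635 z 0.023
side [544. 303.] 20 x 0.793 0.816 y -0.646 -0.634 z 0.023
```

View pics/c3.png

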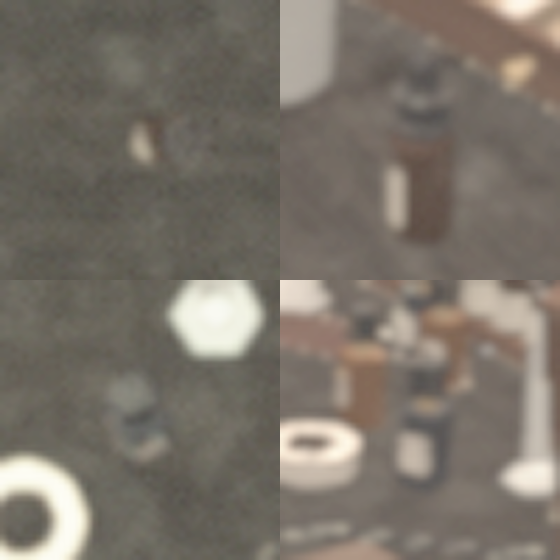

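Run:
```python
from h import *
d=np.load('side0.npz'); c=d['c'];im=d['im']
f=grab('side'); rt=f['R'][:,0]
for nm,x,y in (('brown',.402,-.390),('black',.776,.097),('amber',.796,.207),('b1',.914,.293),('b2',.892,.236),('carrier',.405,-.262)):
    m=(np.hypot(c[...,0]-x,c[...,1]-y)<.04)&(c[...,2]>.004)
    p=c[m];s=p@rt
    print(nm,'rgb',np.median(im[m&(c[...,2]<.05)],0)[::-1])
    for z in range(5,120,10):
        q=(p[:,2]>z/1e3-.005)&(p[:,2]<z/1e3+.005)
        if q.sum()>1: print('  ',z,q.sum(),((s[q].max()-s[q].min())*1e3).round(0),p[q].mean(0).round(3)[:2],np.median(im[m][q],0)[::-1])
cr=[]
for x,y in((353,292),(363,188)):
    a=cv2.resize(f['frame'][y-30:y+30,x-30:x+30],None,fx=6.6,fy=6.6,interpolation=cv2.INTER_LANCZOS4); cr.append((255*(a/255.)**.6).astype(np.uint8))
cv2.imwrite('pics/c4.png',np.hstack(cr))
```

```text
brown rgb [43. 32. 25.]
   5 25 55.0 [ 0.401 -0.402] [41. 32. 26.]
   15 33 25.0 [ 0.396 -0.398] [38. 28. 22.]
   25 32 25.0 [ 0.395 -0.398] [40.  29.5 24. ]
   35 40 27.0 [ 0.397 -0.399] [45.  34.  27.5]
   45 43 27.0 [ 0.397 -0.399] [44. 33. 26.]
   55 46 27.0 [ 0.397 -0.396] [47. 36. 30.]
   65 36 22.0 [ 0.397 -0.397] [40.5 36.5 33.5]
   75 46 22.0 [ 0.399 -0.394] [51.  46.5 41.5]
   85 24 12.0 [ 0.4   -0.392] [37.  33.5 31. ]
   95 13 10.0 [ 0.401 -0.389] [51. 45. 41.]
black rgb [53.5 47.5 43. ]
   5 17 35.0 [0.774 0.089] [43. 39. 36.]
   15 23 35.0 [0.772 0.092] [62. 55. 49.]
   25 20 36.0 [0.773 0.09 ] [100.  88.  76.]
   35 26 35.0 [0.771 0.092] [101.   88.   75.5]
   45 28 39.0 [0.774 0.091] [45.5 41.  38. ]
   55 31 36.0 [0.777 0.093] [52. 47. 43.]
   65 11 22.0 [0.775 0.095] [78. 62. 49.]
   75 18 23.0 [0.776 0.094] [39.5 34.  31. ]
   85 18 27.0 [0.776 0.095] [38.5 34.5 31. ]
   95 16 27.0 [0.779 0.097] [66.5 57.  49.5]
amber rgb [69. 45. 33.]
   5 8 29.0 [0.796 0.202] [69.  47.  35.5]
   15 20 29.0 [0.795 0.197] [68.5 45.  32. ]
   25 17 28.0 [0.794 0.199] [69. 46. 33.]
 
[... 1122 characters left out ...]
4.]
   85 14 22.0 [0.892 0.232] [46.5 40.  35.5]
   95 10 17.0 [0.893 0.237] [66.5 57.5 50. ]
carrier rgb [128. 118. 105.]
   5 34 54.0 [ 0.394 -0.276] [117.  107.5  96. ]
   15 68 54.0 [ 0.395 -0.277] [127. 118. 105.]
   25 62 54.0 [ 0.395 -0.276] [128. 118. 105.]
   35 65 54.0 [ 0.395 -0.277] [128. 118. 106.]
   45 72 53.0 [ 0.394 -0.276] [128.5 119.  106. ]
   55 62 53.0 [ 0.396 -0.276] [127.  117.5 104.5]
   65 69 53.0 [ 0.395 -0.276] [127. 117. 105.]
   75 89 53.0 [ 0.397 -0.274] [147. 136. 121.]
   85 102 48.0 [ 0.401 -0.269] [193.5 179.  158.5]
   95 42 26.0 [ 0.401 -0.264] [160.5 148.  131.5]
   105 36 29.0 [ 0.403 -0.267] [50. 50. 53.]
   115 72 29.0 [ 0.406 -0.261] [66.  70.5 80. ]
```

View pics/c4.png

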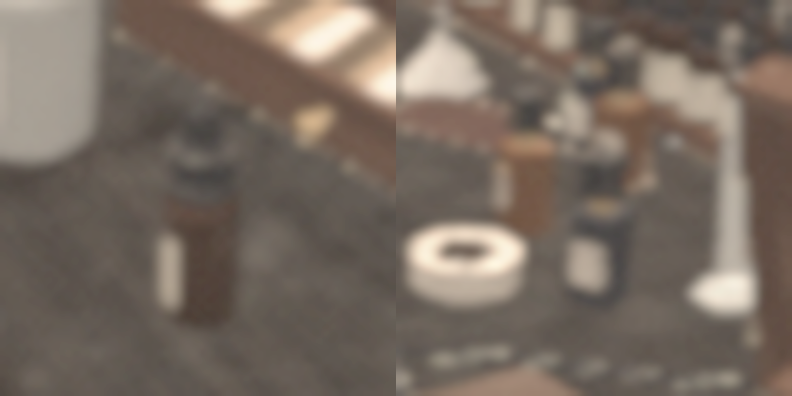

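The front brown dropper (side 353,292) is round, about 27 mm across with a tapering bulb. The back ones are square-shouldered, 35 mm wide, with flat caps, so they're scenery. There's no jar, so the job is the dropper and the carrier. Next I'll fit the poses.

```bash
cat > fit.py <<'E'
from h import *
from scipy.optimize import least_squares
def circ(p,rad):
    return least_squares(lambda c:np.hypot(p[:,0]-c[0],p[:,1]-c[1])-rad,p.mean(0)[:2]+[.01,.01],loss='soft_l1',f_scale=.002).x
E
python3 - <<'E'
from fit import *
s=np.load('side0.npz')['c'];t=np.load('top0.npz')['c'];ti=np.load('top0.npz')['im']
for n,x,y,rad,h in(('dropper',.402,-.390,.014,.055),('carrier',.405,-.262,.028,.068)):
    m=(np.hypot(s[...,0]-x,s[...,1]-y)<.045)&(s[...,2]>.012)&(s[...,2]<h); print(n,circ(s[m],rad),m.sum())
    m=(np.hypot(t[...,0]-x,t[...,1]-y)<.045)&(t[...,2]>.085); print('  topcenter',np.median(t[m],0))
m=(t[...,2]>.080)&(t[...,2]<.094)&(t[...,0]>.35)&(t[...,0]<.66)&(t[...,1]>.18)&(t[...,1]<.48)
lab=cv2.connectedComponentsWithStats(cv2.morphologyEx(m.astype(np.uint8),cv2.MORPH_OPEN,np.ones((5,5))))
i=1+np.argmax(lab[2][1:,4]); p=t[lab[1]==i]; print('n',len(p),'z',np.median(p[:,2]))
rc=cv2.minAreaRect((p[:,:2]*1000).astype(np.float32)); print(rc); print(cv2.boxPoints(rc))
m=(t[...,2]>-.01)&(t[...,2]<.05)
# board
b=(abs(t[...,2]-.01)<.006)&(t[...,0]>.44)&(t[...,0]<.72)&(t[...,1]>-.22)&(t[...,1]<.06)
col=ti.astype(int); b&=(col[...,2]-col[...,0]>12)
b=cv2.morphologyEx(b.astype(np.uint8),cv2.MORPH_OPEN,np.ones((5,5)))>0
p=t[b]; rc=cv2.minAreaRect((p[:,:2]*1000).astype(np.float32)); print('board',rc)
E
```

```text
dropper [ 0.40269854 -0.38930319] 167
  topcenter [ 0.40480086 -0.38799456  0.0911658 ]
carrier [ 0.40625704 -0.25739732] 368
  topcenter [ 0.40944821 -0.25311748  0.11349589]
n 3273 z 0.08724145588620624
((512.7149047851562, 339.785400390625), (130.17161560058594, 233.05718994140625), 51.14609909057617)
[[381.13776 362.2026 ]
 [562.6306  215.99728]
 [644.29205 317.3682 ]
 [462.7992  463.57352]]
board ((583.3275756835938, -79.69454956054688), (205.9264678955078, 209.13294982910156), 1.2759039402008057)
```

```bash
cat > ov.py <<'E'
from fit import *
def draw(f,o,a,out,crop,k=4,extra=()):
    x0,y0,x1,y1=crop
    im=cv2.resize(f['frame'][y0:y1,x0:x1],None,fx=k,fy=k,interpolation=cv2.INTER_CUBIC); im=(255*(im/255.)**.6).astype(np.uint8)
    ex=np.array([np.cos(a),np.sin(a),0]);ey=np.array([-np.sin(a),np.cos(a),0])
    G=lambda q:np.array([[*o,0]]+0*np.zeros(1))+np.array(q)[:,:1]*ex+np.array(q)[:,1:2]*ey+np.array(q)[:,2:]*[0,0,1]
    def pl(q,c):
        e=(proj(f,G(np.array(q)/1e3))-[x0-.5,y0-.5])*k; cv2.polylines(im,[e.round().astype(np.int32)],True,c,1)
    pl([[-50,-100,10],[115,-100,10],[115,145,10],[-50,145,10]],(0,255,0))
    for q,c in extra: pl(q,c)
    cv2.imwrite(out,im)
FLAP=[[-20,-95,87],[105,-95,87],[105,140,87],[-20,140,87]]
BAR=[[-70,-22.5,90],[-70,67.5,90]]
E
python3 - <<'E'
from ov import *
f=grab('top'); draw(f,(.5036,.2926),np.radians(51.1),'pics/o1.png',(150,150,280,270),6,[(FLAP,(0,0,255)),(BAR,(255,0,255))])
E
```

```text
(no output)
```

View pics/o1.png

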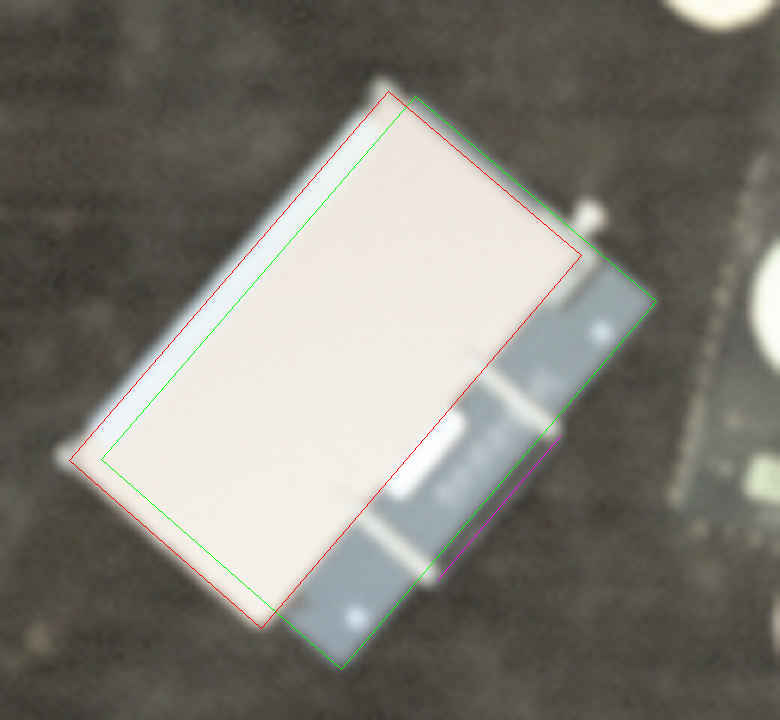

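The overlay fits well: gauge origin (0.5036, 0.2926), angle 51.1°. Moving above the cover bar.

>>> send_rows --deltas '[{"dx": 17,"dy": -36,"rz": -5},{"dx": 34,"dy": -73,"rz": -10},{"dx": 50,"dy": -109,"rz": -15},{"dx": 67,"dy": -146,"rz": -15},{"dx": 84,"dy": -182,"rz": -15}]' --jaw 36 --newtons 20

```text
$.deltas[0]: bad value
```

>>> send_rows --deltas '[{"dx": 17,"dy": -36},{"dx": 34,"dy": -73},{"dx": 51,"dy": -109},{"dx": 68,"dy": -146},{"dx": 85,"dy": -182}]'

```text
$.deltas[0]: bad value
```

```bash
cat > st.py <<'E'
from h import *
o=r.get_obs(); Rm=R.from_rotvec(o['orientation']).as_matrix()
print('t',round(o['clock'],2),'tcp',(o['tcp_pos']*1e3).round(1),'yaw_y',np.degrees(np.arctan2(Rm[1,1],Rm[0,1])).round(1),'zax',Rm[:,2].round(3),'F',o['contact_force'].round(1),'w',(o['grip_width']*1e3).round(1),'g',round(float(o['gripper_force']),1))
E
python3 st.py
```

```text
Traceback (most recent call last):
  File "st.py", line 3, in <module>
    print('t',round(o['clock'],2),'tcp',(o['tcp_pos']*1e3).round(1),'yaw_y',np.degrees(np.arctan2(Rm[1,1],Rm[0,1])).round(1),'zax',Rm[:,2].round(3),'F',o['contact_force'].round(1),'w',(o['grip_width']*1e3).round(1),'g',round(float(o['gripper_force']),1))
                                                                                                                                                                                        ^^^^^^^^^^^^^^^^^^^^^^^^^^^
AttributeError: 'float' object has no attribute 'round'
```

>>> send_rows --deltas '[{"dx": 17,"dy": -36,"dz": 0,"rx": 0,"ry": 0,"rz": -5},{"dx": 34,"dy": -73,"dz": 0,"rx": 0,"ry": 0,"rz": -10},{"dx": 50,"dy": -109,"dz": 0,"rx": 0,"ry": 0,"rz": -15},{"dx": 67,"dy": -146,"dz": 0,"rx": 0,"ry": 0,"rz": -15},{"dx": 84,"dy": -182,"dz": 0,"rx": 0,"ry": 0,"rz": -15}]' --jaw 36 --newtons 20

```text
clock: 0.62
tcp_pos: [0.3582, 0.4329, 0.2181]
orientation: [-1.047, -2.962, 0.001]
contact_force: [1.3, 0.4, -0.1]
grip_width: 0.0361
gripper_force: 0.0
```

```bash
sed -i "s/(o\['grip_width'\]\*1e3).round(1)/round(o['grip_width']*1e3,1)/" st.py; python3 st.py
```

```text
t 0.62 tcp [358.2 432.9 218.1] yaw_y 51.1 zax [-0. -0. -1.] F [ 1.3  0.4 -0.1] w 36.1 g 0.0
```

>>> send_rows --deltas '[{"dx": 17,"dy": -36,"dz": 0,"rx": 0,"ry": 0,"rz": 0},{"dx": 34,"dy": -73,"dz": 0,"rx": 0,"ry": 0,"rz": 0},{"dx": 84,"dy": -181,"dz": 0,"rx": 0,"ry": 0,"rz": 0},{"dx": 84,"dy": -181,"dz": 0,"rx": 0,"ry": 0,"rz": 0},{"dx": 84,"dy": -181,"dz": 0,"rx": 0,"ry": 0,"rz": 0}]'

```text
clock: 1.03
tcp_pos: [0.4427, 0.2509, 0.2183]
orientation: [1.049, 2.961, -0.0]
contact_force: [0.7, -0.1, 0.6]
grip_width: 0.036
gripper_force: 0.0
```

>>> send_rows --deltas '[{"dx": 0,"dy": 0,"dz": -35,"rx": 0,"ry": 0,"rz": 0},{"dx": 0,"dy": 0,"dz": -70,"rx": 0,"ry": 0,"rz": 0},{"dx": 0,"dy": 0,"dz": -80,"rx": 0,"ry": 0,"rz": 0}]'

```text
clock: 1.28
tcp_pos: [0.4397, 0.2517, 0.1345]
orientation: [-1.048, -2.958, 0.008]
contact_force: [-0.7, 0.0, -1.0]
grip_width: 0.036
gripper_force: 0.0
```

```bash
python3 st.py
python3 - <<'E'
from ov import *
f=grab('top'); draw(f,(.5036,.2926),np.radians(51.1),'pics/o2.png',(170,190,270,290),6,[(BAR,(255,0,255))])
f=grab('side'); a=cv2.resize(f['frame'][140:220,220:340],None,fx=5,fy=5,interpolation=cv2.INTER_CUBIC); a=(255*(a/255.)**.6).astype(np.uint8)
b=cv2.imread('pics/o2.png'); 
cv2.imwrite('pics/o2b.png',np.hstack([cv2.resize(b,(400,400)),cv2.resize(a,(400,267))[:400] if False else cv2.copyMakeBorder(cv2.resize(a,(400,267)),0,133,0,0,0)]))
E
```

```text
t 1.28 tcp [439.7 251.7 134.5] yaw_y 51.0 zax [-0.005 -0.004 -1.   ] F [-0.7  0.  -1. ] w 36.0 g 0.0
```

View pics/o2b.png

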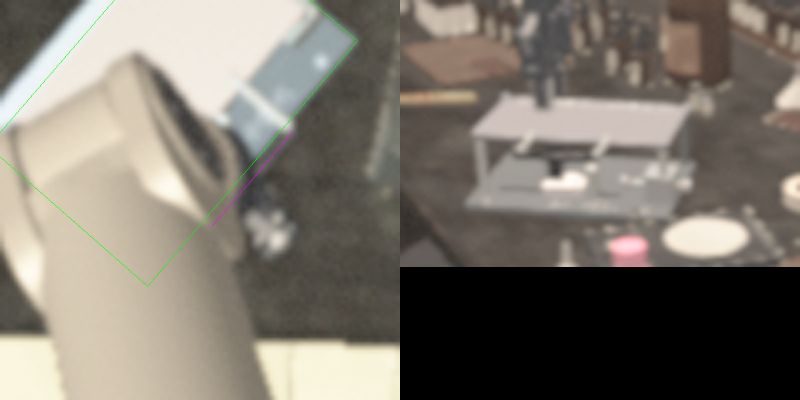

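Run:
```python
from ov import *
f=grab('side'); a=np.radians(51.1); o=np.array([.5036,.2926])
G=lambda x,y,z:np.array([*(o+[(x*np.cos(a)-y*np.sin(a))/1e3,(x*np.sin(a)+y*np.cos(a))/1e3]),z/1e3])
for n,q in(('bar-',(-70,-22.5,85)),('bar+',(-70,67.5,85)),('barc',(-70,22.5,85))):
    p=proj(f,G(*q))[0]; print(n,p.round(1),'crop',((p-[220,140])*3.333+[400,0]).round(0))
p=proj(f,r.get_obs()['tcp_pos']+[0,0,-.011])[0]; print('tip',p,((p-[220,140])*3.333+[400,0]).round(0))
print(G(-70,22.5,85))
```

```text
bar- [278.2 187.6] crop [594. 159.]
bar+ [255.  186.3] crop [517. 154.]
barc [266.6 187. ] crop [555. 157.]
tip [265.44833687 176.29761282] [551. 121.]
[0.44213212 0.25225215 0.085     ]
```

>>> send_rows --deltas '[{"dx": 0,"dy": -0.5,"dz": -30,"rx": 0,"ry": 0,"rz": 0},{"dx": 0,"dy": -0.5,"dz": -61,"rx": 0,"ry": 0,"rz": 0},{"dx": 0,"dy": -0.5,"dz": -61,"rx": 0,"ry": 0,"rz": 0}]'

```text
clock: 1.68
tcp_pos: [0.44, 0.2532, 0.0749]
orientation: [-1.044, -2.96, 0.006]
contact_force: [-0.7, 0.3, 0.1]
grip_width: 0.0359
gripper_force: 0.0
```

>>> send_rows --deltas '[{"dx": 0,"dy": 0,"dz": 0,"rx": 0,"ry": 0,"rz": 0},{"dx": 0,"dy": 0,"dz": 0,"rx": 0,"ry": 0,"rz": 0},{"dx": 0,"dy": 0,"dz": 0,"rx": 0,"ry": 0,"rz": 0},{"dx": 0,"dy": 0,"dz": 0,"rx": 0,"ry": 0,"rz": 0},{"dx": 0,"dy": 0,"dz": 0,"rx": 0,"ry": 0,"rz": 0}]' --jaw 0 --newtons 20

```text
clock: 2.1
tcp_pos: [0.4427, 0.254, 0.0786]
orientation: [1.047, 2.961, 0.003]
contact_force: [-0.2, 0.4, -0.2]
grip_width: -0.0002
gripper_force: 0.0
```

```bash
python3 st.py
python3 - <<'E'
import numpy as np
a=np.radians(51.1)
for t in np.arange(.1,1.76,.1): 
    s=175*(1-np.cos(t))-2*np.sin(t)*-1*0; print(round(t,1),'g',round(s,1),'dx',round(s*np.cos(a)),'dy',round(s*np.sin(a)),'dz',round(175*np.sin(t)))
E
```

```text
t 2.1 tcp [442.7 254.   78.6] yaw_y 51.1 zax [ 0.002  0.002 -1.   ] F [-0.2  0.4 -0.2] w -0.2 g 0.0
0.1 g 0.9 dx 1 dy 1 dz 17
0.2 g 3.5 dx 2 dy 3 dz 35
0.3 g 7.8 dx 5 dy 6 dz 52
0.4 g 13.8 dx 9 dy 11 dz 68
0.5 g 21.4 dx 13 dy 17 dz 84
0.6 g 30.6 dx 19 dy 24 dz 99
0.7 g 41.2 dx 26 dy 32 dz 113
0.8 g 53.1 dx 33 dy 41 dz 126
0.9 g 66.2 dx 42 dy 52 dz 137
1.0 g 80.4 dx 51 dy 63 dz 147
1.1 g 95.6 dx 60 dy 74 dz 156
1.2 g 111.6 dx 70 dy 87 dz 163
1.3 g 128.2 dx 80 dy 100 dz 169
1.4 g 145.3 dx 91 dy 113 dz 172
1.5 g 162.6 dx 102 dy 127 dz 175
1.6 g 180.1 dx 113 dy 140 dz 175
1.7 g 197.5 dx 124 dy 154 dz 174
```

The fingers shut on nothing, so I'm looking.

Run:
```python
from ov import *
f=grab('side'); g=grab('top')
k=lambda f,x0,y0,x1,y1,s:(255*(cv2.resize(f['frame'][y0:y1,x0:x1],None,fx=s,fy=s,interpolation=cv2.INTER_CUBIC)/255.)**.5).astype(np.uint8)
A=k(f,225,145,315,220,8.8); 
cv2.imwrite('pics/m1.png',A[:600])
print(proj(f,r.get_obs()['tcp_pos']))
```

```text
[[266.56310285 188.54843057]]
```

View pics/m1.png

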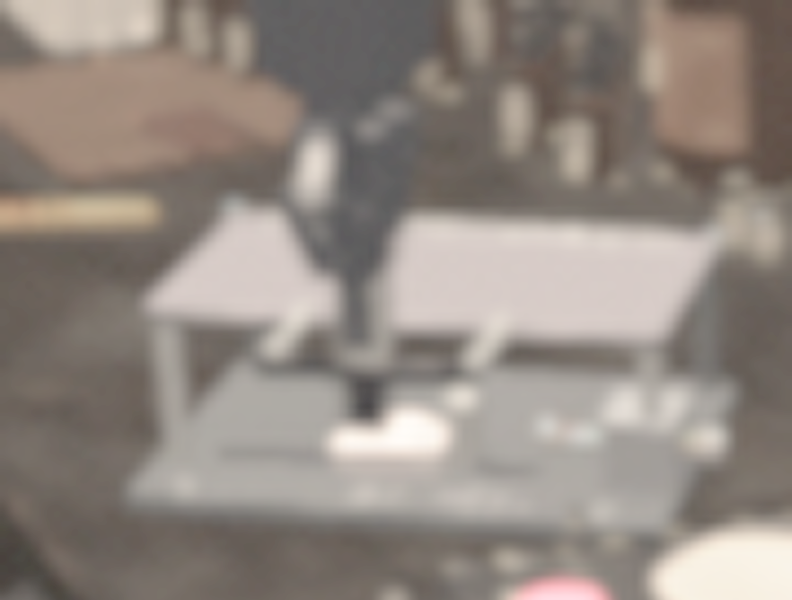

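Run:
```python
from ov import *
f=grab('side'); c=cloud(f); a=np.radians(51.1); o=np.array([.5036,.2926])
def g(p): d=p[...,:2]-o; return np.stack([d[...,0]*np.cos(a)+d[...,1]*np.sin(a),-d[...,0]*np.sin(a)+d[...,1]*np.cos(a),p[...,2]],-1)*1e3
G=g(c)
print('tcp in gauge',g(r.get_obs()['tcp_pos'][None]).round(1))
for v in range(172,200,2):
    print(v,[tuple(G[v,u].round(0).astype(int)) for u in range(257,282,3)])
```

```text
tcp in gauge [[-68.9  23.4  77.8]]
172 [(np.int64(70), np.int64(105), np.int64(88)), (np.int64(-117), np.int64(27), np.int64(162)), (np.int64(-118), np.int64(16), np.int64(163)), (np.int64(-95), np.int64(12), np.int64(154)), (np.int64(-63), np.int64(11), np.int64(143)), (np.int64(79), np.int64(44), np.int64(88)), (np.int64(84), np.int64(33), np.int64(87)), (np.int64(81), np.int64(20), np.int64(89)), (np.int64(83), np.int64(7), np.int64(89))]
174 [(np.int64(44), np.int64(97), np.int64(90)), (np.int64(-107), np.int64(31), np.int64(150)), (np.int64(-102), np.int64(22), np.int64(149)), (np.int64(-98), np.int64(12), np.int64(148)), (np.int64(-66), np.int64(11), np.int64(136)), (np.int64(60), np.int64(39), np.int64(87)), (np.int64(61), np.int64(27), np.int64(87)), (np.int64(69), np.int64(16), np.int64(85)), (np.int64(71), np.int64(4), np.int64(85))]
176 [(np.int64(23), np.int64(90), np.int64(90)), (np.int64(-99), np.int64(35), np.int64(139)), (np.int64(-102), np.int64(22), np.int64(141)), (np.int64(-95), np.int64(13), np.int64(139)), (np.int64(-65), np.int64(12), np.int64(127)), (np.int64(
[... 3943 characters left out ...]
int64(58), np.int64(22)), (np.int64(-22), np.int64(44), np.int64(25)), (np.int64(-15), np.int64(33), np.int64(23)), (np.int64(-21), np.int64(19), np.int64(27)), (np.int64(-16), np.int64(9), np.int64(25)), (np.int64(-6), np.int64(-1), np.int64(21)), (np.int64(16), np.int64(-6), np.int64(12))]
198 [(np.int64(-18), np.int64(83), np.int64(13)), (np.int64(-12), np.int64(72), np.int64(10)), (np.int64(-16), np.int64(58), np.int64(13)), (np.int64(-20), np.int64(45), np.int64(16)), (np.int64(-18), np.int64(33), np.int64(16)), (np.int64(-19), np.int64(20), np.int64(17)), (np.int64(-15), np.int64(9), np.int64(16)), (np.int64(-8), np.int64(-1), np.int64(14)), (np.int64(-1), np.int64(-11), np.int64(11))]
```

>>> send_rows --deltas '[{"dx": 0,"dy": 0,"dz": 25,"rx": 0,"ry": 0,"rz": 0},{"dx": 0,"dy": 0,"dz": 50,"rx": 0,"ry": 0,"rz": 0},{"dx": 0,"dy": 0,"dz": 75,"rx": 0,"ry": 0,"rz": 0},{"dx": 0,"dy": 0,"dz": 75,"rx": 0,"ry": 0,"rz": 0},{"dx": 0,"dy": 0,"dz": 75,"rx": 0,"ry": 0,"rz": 0}]'

```text
clock: 2.67
tcp_pos: [0.4427, 0.2541, 0.1536]
orientation: [1.047, 2.96, 0.005]
contact_force: [-0.1, 0.9, -0.2]
grip_width: 0.0005
gripper_force: 0.0
```

```bash
python3 st.py
cat > gg.py <<'E'
from ov import *
A=np.radians(51.1); O=np.array([.5036,.2926])
def g(p): d=p[...,:2]-O; return np.stack([d[...,0]*np.cos(A)+d[...,1]*np.sin(A),-d[...,0]*np.sin(A)+d[...,1]*np.cos(A),p[...,2]],-1)*1e3
def G(x,y,z=0): return np.array([*(O+[(x*np.cos(A)-y*np.sin(A))/1e3,(x*np.sin(A)+y*np.cos(A))/1e3]),z/1e3])
E
python3 - <<'E'
from gg import *
f=grab('side'); q=g(cloud(f)); t=g(r.get_obs()['tcp_pos'][None])[0]; print(t)
m=(np.hypot(q[...,0]-t[0],q[...,1]-t[1])<60)&(q[...,2]>100)
v,u=np.nonzero(m)
for row in range(v.max()-14,v.max()+1):
    k=v==row; print(row,u[k].min() if k.any() else '',u[k].max() if k.any() else '',q[m][k].mean(0).round(0) if k.any() else '')
bm=(abs(q[...,0]+70)<12)&(abs(q[...,1]-22)<35)&(abs(q[...,2]-86)<9); print('bar',np.median(q[bm],0),bm.sum())
tt=r.get_obs()['tcp_pos']; print(proj(f,tt),proj(f,tt-[0,0,.011]))
k=cv2.resize(f['frame'][145:205,235:315],None,fx=7,fy=7,interpolation=cv2.INTER_CUBIC); cv2.imwrite('pics/m2.png',(255*(k/255.)**.5).astype(np.uint8))
E
```

```text
t 2.67 tcp [442.7 254.1 153.6] yaw_y 51.1 zax [ 0.002  0.002 -1.   ] F [-0.1  0.9 -0.2] w 0.5 g 0.0
[-69.18050613  23.55152661 152.35753767]
152 257 269 [-95.  18. 229.]
153 257 268 [-99.  19. 227.]
154 258 268 [-92.  19. 221.]
155 258 268 [-94.  19. 218.]
156 259 267 [-94.  19. 214.]
157 261 267 [-80.  21. 206.]
158 261 267 [-76.  22. 201.]
159 261 268 [-77.  20. 197.]
160 262 268 [-77.  19. 193.]
161 262 268 [-76.  19. 189.]
162 262 268 [-77.  19. 186.]
163 262 268 [-76.  20. 182.]
164 262 268 [-77.  20. 178.]
165 262 268 [-76.  20. 174.]
166 262 267 [-75.  23. 170.]
bar [-72.19659009  18.50363677  88.15502622] 50
[[265.1318144  169.91114547]] [[265.33402717 172.72416657]]
```

View pics/m2.png

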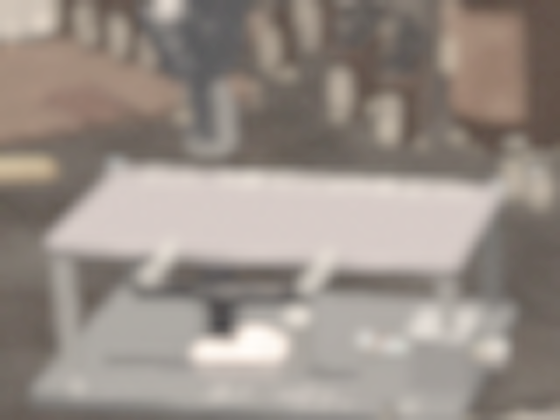

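The fingertips show about row 166–167, roughly 20 mm higher than the stated geometry gives. The space at the bar's x is free further down, so I'll grip deeper.

>>> send_rows --deltas '[{"dx": 0,"dy": 0,"dz": -10,"rx": 0,"ry": 0,"rz": 0},{"dx": 0,"dy": 0,"dz": -30,"rx": 0,"ry": 0,"rz": 0},{"dx": 0,"dy": 0,"dz": -50,"rx": 0,"ry": 0,"rz": 0},{"dx": 0,"dy": 0,"dz": -60,"rx": 0,"ry": 0,"rz": 0},{"dx": 0,"dy": 0,"dz": -70,"rx": 0,"ry": 0,"rz": 0}]' --jaw 36

```text
clock: 3.13
tcp_pos: [0.4407, 0.2526, 0.0799]
orientation: [-1.046, -2.96, 0.005]
contact_force: [0.1, 0.1, 0.3]
grip_width: 0.0358
gripper_force: 0.0
```

>>> send_rows --deltas '[{"dx": 0,"dy": 0,"dz": -8,"rx": 0,"ry": 0,"rz": 0},{"dx": 0,"dy": 0,"dz": -16,"rx": 0,"ry": 0,"rz": 0},{"dx": 0,"dy": 0,"dz": -24,"rx": 0,"ry": 0,"rz": 0},{"dx": 0,"dy": 0,"dz": -28,"rx": 0,"ry": 0,"rz": 0},{"dx": 0,"dy": 0,"dz": -28,"rx": 0,"ry": 0,"rz": 0}]'

```text
clock: 3.55
tcp_pos: [0.4415, 0.2532, 0.0535]
orientation: [-1.047, -2.961, 0.001]
contact_force: [-0.3, -0.2, 0.4]
grip_width: 0.0362
gripper_force: 0.0
```

>>> send_rows --deltas '[{"dx": 0,"dy": 0,"dz": 0,"rx": 0,"ry": 0,"rz": 0},{"dx": 0,"dy": 0,"dz": 0,"rx": 0,"ry": 0,"rz": 0},{"dx": 0,"dy": 0,"dz": 0,"rx": 0,"ry": 0,"rz": 0},{"dx": 0,"dy": 0,"dz": 0,"rx": 0,"ry": 0,"rz": 0},{"dx": 0,"dy": 0,"dz": 0,"rx": 0,"ry": 0,"rz": 0}]' --jaw 0

```text
clock: 3.97
tcp_pos: [0.4422, 0.2537, 0.0547]
orientation: [1.047, 2.961, 0.001]
contact_force: [0.8, -0.3, 1.9]
grip_width: 0.0091
gripper_force: 19.9
```

Gripped, with width 9 mm, so the real tool is about 25 mm higher than its reading. Lifting the cover along its arc.

>>> send_rows --deltas '[{"dx": 1,"dy": 1,"dz": 17,"rx": 0,"ry": 0,"rz": 0},{"dx": 2,"dy": 3,"dz": 35,"rx": 0,"ry": 0,"rz": 0},{"dx": 5,"dy": 6,"dz": 52,"rx": 0,"ry": 0,"rz": 0},{"dx": 9,"dy": 11,"dz": 68,"rx": 0,"ry": 0,"rz": 0},{"dx": 13,"dy": 17,"dz": 84,"rx": 0,"ry": 0,"rz": 0}]'

```text
clock: 4.38
tcp_pos: [0.4568, 0.2719, 0.1396]
orientation: [1.046, 2.959, 0.007]
contact_force: [12.6, 8.3, -9.6]
grip_width: 0.0095
gripper_force: 20.1
```

>>> send_rows --deltas '[{"dx": 6,"dy": 7,"dz": 15,"rx": 0,"ry": 0,"rz": 0},{"dx": 13,"dy": 15,"dz": 29,"rx": 0,"ry": 0,"rz": 0},{"dx": 20,"dy": 24,"dz": 42,"rx": 0,"ry": 0,"rz": 0},{"dx": 29,"dy": 35,"dz": 53,"rx": 0,"ry": 0,"rz": 0},{"dx": 38,"dy": 46,"dz": 63,"rx": 0,"ry": 0,"rz": 0}]'

```text
clock: 4.8
tcp_pos: [0.493, 0.3166, 0.2017]
orientation: [-1.047, -2.962, 0.001]
contact_force: [1.2, 0.2, -3.2]
grip_width: 0.0088
gripper_force: 20.0
```

>>> send_rows --deltas '[{"dx": 9,"dy": 11,"dz": 9,"rx": 0,"ry": 0,"rz": 0},{"dx": 19,"dy": 24,"dz": 16,"rx": 0,"ry": 0,"rz": 0},{"dx": 29,"dy": 37,"dz": 22,"rx": 0,"ry": 0,"rz": 0},{"dx": 40,"dy": 50,"dz": 25,"rx": 0,"ry": 0,"rz": 0},{"dx": 51,"dy": 64,"dz": 28,"rx": 0,"ry": 0,"rz": 0}]'

```text
clock: 5.22
tcp_pos: [0.5445, 0.3803, 0.2299]
orientation: [1.048, 2.961, -0.001]
contact_force: [1.6, -1.2, -3.1]
grip_width: 0.0094
gripper_force: 19.6
```

>>> send_rows --deltas '[{"dx": 11,"dy": 13,"dz": 0,"rx": 0,"ry": 0,"rz": 0},{"dx": 22,"dy": 27,"dz": -1,"rx": 0,"ry": 0,"rz": 0},{"dx": 22,"dy": 27,"dz": -1,"rx": 0,"ry": 0,"rz": 0},{"dx": 22,"dy": 27,"dz": -1,"rx": 0,"ry": 0,"rz": 0},{"dx": 22,"dy": 27,"dz": -1,"rx": 0,"ry": 0,"rz": 0}]'

```text
clock: 5.63
tcp_pos: [0.5661, 0.4071, 0.2285]
orientation: [1.048, 2.961, 0.001]
contact_force: [1.2, -0.7, 2.3]
grip_width: 0.0093
gripper_force: 20.3
```

```bash
python3 st.py
python3 - <<'E'
from gg import *
f=grab('side');h=grab('top')
a=f['frame'][60:220,200:360]; b=h['frame'][120:280,130:290]
k=cv2.resize(np.hstack([a,b]),None,fx=2.5,fy=2.5,interpolation=cv2.INTER_CUBIC); cv2.imwrite('pics/m3.png',(255*(k/255.)**.5).astype(np.uint8))
print(g(r.get_obs()['tcp_pos'][None]))
E
```

```text
t 5.63 tcp [566.1 407.1 228.5] yaw_y 51.0 zax [ 0.001  0.    -1.   ] F [ 1.2 -0.7  2.3] w 9.3 g 20.3
[[127.96138121  23.31122256 228.57774192]]
```

View pics/m3.png

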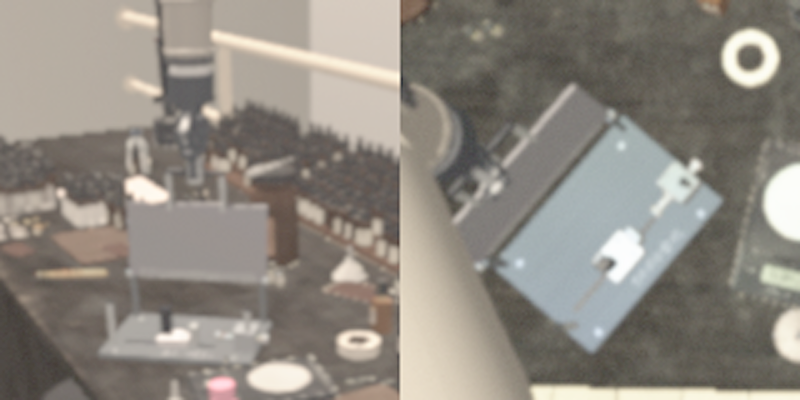

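The cover stands back at about 1.70 rad. Releasing, then travelling to the dropper.

>>> send_rows --deltas '[{"dx": 0,"dy": 0,"dz": 0,"rx": 0,"ry": 0,"rz": 0},{"dx": 0,"dy": 0,"dz": 0,"rx": 0,"ry": 0,"rz": 0},{"dx": 0,"dy": 0,"dz": 20,"rx": 0,"ry": 0,"rz": 0},{"dx": 0,"dy": 0,"dz": 40,"rx": 0,"ry": 0,"rz": 0},{"dx": 0,"dy": 0,"dz": 60,"rx": 0,"ry": 0,"rz": 0}]' --jaw 36

```text
clock: 6.15
tcp_pos: [0.565, 0.4072, 0.2882]
orientation: [-1.046, -2.961, 0.002]
contact_force: [0.2, 0.1, 0.2]
grip_width: 0.0364
gripper_force: 0.0
```

>>> send_rows --deltas '[{"dx": -8,"dy": -40,"dz": 0,"rx": 0,"ry": 0,"rz": 0},{"dx": -16,"dy": -80,"dz": 0,"rx": 0,"ry": 0,"rz": 0},{"dx": -24,"dy": -120,"dz": 0,"rx": 0,"ry": 0,"rz": 0},{"dx": -32,"dy": -160,"dz": 0,"rx": 0,"ry": 0,"rz": 0},{"dx": -40,"dy": -200,"dz": 0,"rx": 0,"ry": 0,"rz": 0}]'

```text
clock: 6.57
tcp_pos: [0.5245, 0.2056, 0.2879]
orientation: [-1.046, -2.961, 0.0]
contact_force: [0.9, -0.6, 0.6]
grip_width: 0.0357
gripper_force: 0.0
```

>>> send_rows --deltas '[{"dx": -8,"dy": -40,"dz": 0,"rx": 0,"ry": 0,"rz": 0},{"dx": -16,"dy": -80,"dz": 0,"rx": 0,"ry": 0,"rz": 0},{"dx": -24,"dy": -120,"dz": 0,"rx": 0,"ry": 0,"rz": 0},{"dx": -32,"dy": -160,"dz": 0,"rx": 0,"ry": 0,"rz": 0},{"dx": -40,"dy": -200,"dz": 0,"rx": 0,"ry": 0,"rz": 0}]'

```text
clock: 6.98
tcp_pos: [0.4844, 0.0058, 0.2881]
orientation: [-1.046, -2.962, -0.001]
contact_force: [0.2, -0.8, -0.0]
grip_width: 0.0363
gripper_force: 0.0
```

```bash
python3 st.py
python3 - <<'E'
from gg import *
f=grab('top'); c=cloud(f); q=g(c)
# jaw: post top ~73, carriage
m=(abs(q[...,0])<14)&(q[...,1]>-60)&(q[...,1]<140)&(q[...,2]>55)&(q[...,2]<80); print('post',m.sum(),q[m].mean(0).round(1) if m.any() else '')
m=(abs(q[...,0])<9)&(q[...,1]>-62)&(q[...,1]<130)&(q[...,2]>33)&(q[...,2]<50); print('face/anvil y',np.sort(q[m][:,1]).round(0))
s=cloud(grab('side')); m=(np.hypot(s[...,0]-.402,s[...,1]+.390)<.03)&(s[...,2]>.012)&(s[...,2]<.055); print('dropper',circ(s[m],.014),m.sum())
fl=q[(q[...,2]>150)&(q[...,0]>60)&(q[...,0]<190)&(abs(q[...,1]-22)<60)]; print('cover pts',len(fl))
E
```

```text
t 6.98 tcp [484.4   5.8 288.1] yaw_y 51.1 zax [-0.     0.001 -1.   ] F [ 0.2 -0.8 -0. ] w 36.3 g 0.0
post 44 [-1.5 52.5 70.3]
face/anvil y [-62. -62. -59. -58. -55. -53. -47. -45. -41. -39. -38. -38. -37. -36.
  -5.  -5.  -5.  -4.  -3.  -3.  -3.  -2.  -1.  -1.  -1.  -1.   0.   1.
   1.   1.   3.   3.   3.   4.   5.   5.   5.   5.   6.   7.   7.  36.
  36.  37.  37.  40.  41.  45.  48.  52.]
dropper [ 0.40301012 -0.38931669] 168
cover pts 644
```

Jaw post at gauge y≈52, so the jaw is only about 37 mm open. I'll open it fully first.

>>> send_rows --deltas '[{"dx": -2,"dy": 40,"dz": 0,"rx": 0,"ry": 0,"rz": 0},{"dx": -5,"dy": 80,"dz": 0,"rx": 0,"ry": 0,"rz": 0},{"dx": -8,"dy": 120,"dz": 0,"rx": 0,"ry": 0,"rz": 0},{"dx": -11,"dy": 160,"dz": 0,"rx": 0,"ry": 0,"rz": 0},{"dx": -14,"dy": 200,"dz": 0,"rx": 0,"ry": 0,"rz": 0}]' --jaw 45

```text
clock: 7.5
tcp_pos: [0.4707, 0.2097, 0.2882]
orientation: [-1.046, -2.962, -0.001]
contact_force: [0.8, 0.5, -0.3]
grip_width: 0.0447
gripper_force: 0.0
```

>>> send_rows --deltas '[{"dx": -3,"dy": 40,"dz": 0,"rx": 0,"ry": 0,"rz": 0},{"dx": -5,"dy": 80,"dz": 0,"rx": 0,"ry": 0,"rz": 0},{"dx": -8,"dy": 120,"dz": 0,"rx": 0,"ry": 0,"rz": 0},{"dx": -8,"dy": 120,"dz": -40,"rx": 0,"ry": 0,"rz": 0},{"dx": -8,"dy": 120,"dz": -80,"rx": 0,"ry": 0,"rz": 0}]'

```text
clock: 7.92
tcp_pos: [0.4634, 0.3327, 0.2089]
orientation: [1.038, 2.964, 0.009]
contact_force: [0.5, -1.4, -1.8]
grip_width: 0.045
gripper_force: 0.0
```

>>> send_rows --deltas '[{"dx": 0,"dy": 0,"dz": -40,"rx": 0,"ry": 0,"rz": 0},{"dx": 0,"dy": 0,"dz": -80,"rx": 0,"ry": 0,"rz": 0},{"dx": 0,"dy": 0,"dz": -100,"rx": 0,"ry": 0,"rz": 0},{"dx": 0,"dy": 0,"dz": -110,"rx": 0,"ry": 0,"rz": 0},{"dx": 0,"dy": 0,"dz": -110,"rx": 0,"ry": 0,"rz": 0}]'

```text
clock: 8.33
tcp_pos: [0.4621, 0.3268, 0.096]
orientation: [-1.045, -2.96, 0.006]
contact_force: [0.0, 0.3, 0.5]
grip_width: 0.0452
gripper_force: 0.0
```

```bash
python3 st.py
python3 - <<'E'
from gg import *
t=r.get_obs()['tcp_pos']; print(g(t[None]))
f=grab('side'); k=cv2.resize(f['frame'][145:205,225:325],None,fx=7,fy=7,interpolation=cv2.INTER_CUBIC); cv2.imwrite('pics/m4.png',(255*(k/255.)**.5).astype(np.uint8))
q=g(cloud(f)); m=(abs(q[...,0])<16)&(abs(q[...,1]-52)<25)&(q[...,2]>32)&(q[...,2]<72); print('post side',np.median(q[m],0),np.percentile(q[m],[5,95],0).round(0))
E
```

```text
t 8.33 tcp [462.1 326.8  96. ] yaw_y 51.1 zax [-0.004 -0.003 -1.   ] F [0.  0.3 0.5] w 45.2 g 0.0
[[ 0.56128128 53.77304348 95.96765691]]
post side [-4.95414447 45.25858148 51.22468396] [[-11.  38.  33.]
 [  2.  56.  69.]]
```

View pics/m4.png

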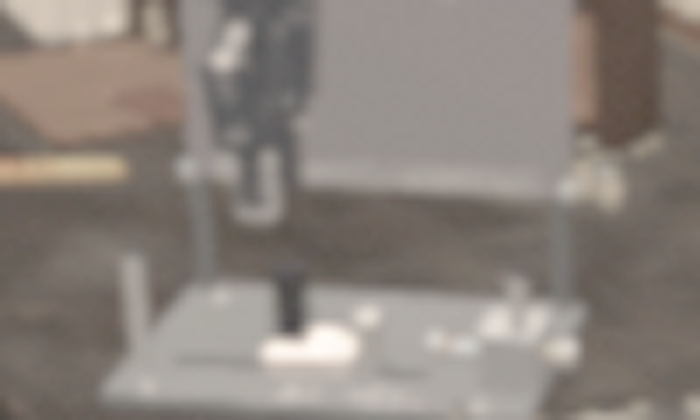

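>>> send_rows --deltas '[{"dx": 1,"dy": -1,"dz": -20,"rx": 0,"ry": 0,"rz": 0},{"dx": 2,"dy": -2,"dz": -40,"rx": 0,"ry": 0,"rz": 0},{"dx": 2,"dy": -2,"dz": -55,"rx": 0,"ry": 0,"rz": 0},{"dx": 2,"dy": -2,"dz": -67,"rx": 0,"ry": 0,"rz": 0},{"dx": 2,"dy": -2,"dz": -67,"rx": 0,"ry": 0,"rz": 0}]'

```text
clock: 8.8
tcp_pos: [0.4656, 0.3256, 0.0308]
orientation: [-1.047, -2.962, 0.001]
contact_force: [-0.9, 0.5, 0.5]
grip_width: 0.0451
gripper_force: 0.0
```

>>> send_rows --deltas '[{"dx": 0,"dy": 0,"dz": 0,"rx": 0,"ry": 0,"rz": 0},{"dx": 0,"dy": 0,"dz": 0,"rx": 0,"ry": 0,"rz": 0},{"dx": 0,"dy": 0,"dz": 0,"rx": 0,"ry": 0,"rz": 0},{"dx": 0,"dy": 0,"dz": 0,"rx": 0,"ry": 0,"rz": 0}]' --jaw 0 --newtons 30

```text
clock: 9.13
tcp_pos: [0.4657, 0.3249, 0.0327]
orientation: [-1.048, -2.961, 0.001]
contact_force: [-2.9, -3.6, 7.1]
grip_width: 0.0137
gripper_force: 31.3
```

```bash
python3 st.py; python3 -c "
from gg import *
print(g(r.get_obs()['tcp_pos'][None]))"
```

```text
t 9.13 tcp [465.7 324.9  32.7] yaw_y 51.0 zax [-0.001 -0.    -1.   ] F [-2.9 -3.6  7.1] w 13.7 g 31.3
[[ 1.31660238 49.76005868 32.69961332]]
```

>>> send_rows --deltas '[{"dx": -8,"dy": 6,"dz": 0,"rx": 0,"ry": 0,"rz": 0},{"dx": -16,"dy": 13,"dz": 0,"rx": 0,"ry": 0,"rz": 0},{"dx": -24,"dy": 19,"dz": 0,"rx": 0,"ry": 0,"rz": 0},{"dx": -32,"dy": 26,"dz": 0,"rx": 0,"ry": 0,"rz": 0},{"dx": -39,"dy": 31,"dz": 0,"rx": 0,"ry": 0,"rz": 0}]'

```text
clock: 9.55
tcp_pos: [0.4263, 0.3567, 0.0327]
orientation: [1.047, 2.962, 0.0]
contact_force: [-0.0, -3.8, 8.3]
grip_width: 0.0131
gripper_force: 31.3
```

>>> send_rows --deltas '[{"dx": 0,"dy": 0,"dz": 0,"rx": 0,"ry": 0,"rz": 0},{"dx": 0,"dy": 0,"dz": 0,"rx": 0,"ry": 0,"rz": 0},{"dx": 0,"dy": 0,"dz": 0,"rx": 0,"ry": 0,"rz": 0}]' --jaw 45

```text
clock: 9.8
tcp_pos: [0.4272, 0.3571, 0.0317]
orientation: [1.046, 2.962, 0.002]
contact_force: [-0.3, 0.4, 0.4]
grip_width: 0.0447
gripper_force: 0.0
```

>>> send_rows --deltas '[{"dx": 0,"dy": 0,"dz": 40,"rx": 0,"ry": 0,"rz": 0},{"dx": 0,"dy": 0,"dz": 80,"rx": 0,"ry": 0,"rz": 0},{"dx": 0,"dy": 0,"dz": 120,"rx": 0,"ry": 0,"rz": 0},{"dx": 0,"dy": 0,"dz": 160,"rx": 0,"ry": 0,"rz": 0},{"dx": 0,"dy": 0,"dz": 200,"rx": 0,"ry": 0,"rz": 0}]'

```text
clock: 10.22
tcp_pos: [0.4272, 0.3559, 0.2334]
orientation: [1.049, 2.961, 0.001]
contact_force: [0.7, 1.2, 0.8]
grip_width: 0.0448
gripper_force: 0.0
```

>>> send_rows --deltas '[{"dx": 3,"dy": -40,"dz": 0,"rx": 0,"ry": 0,"rz": 0},{"dx": 6,"dy": -80,"dz": 0,"rx": 0,"ry": 0,"rz": 0},{"dx": 10,"dy": -120,"dz": 0,"rx": 0,"ry": 0,"rz": 0},{"dx": 14,"dy": -160,"dz": 0,"rx": 0,"ry": 0,"rz": 0},{"dx": 18,"dy": -200,"dz": 0,"rx": 0,"ry": 0,"rz": 0}]'

```text
clock: 10.63
tcp_pos: [0.4451, 0.1543, 0.2316]
orientation: [1.048, 2.961, 0.002]
contact_force: [1.3, 0.6, -0.2]
grip_width: 0.0449
gripper_force: 0.0
```

>>> send_rows --deltas '[{"dx": 3,"dy": -40,"dz": 0,"rx": 0,"ry": 0,"rz": 0},{"dx": 6,"dy": -80,"dz": 0,"rx": 0,"ry": 0,"rz": 0},{"dx": 10,"dy": -120,"dz": 0,"rx": 0,"ry": 0,"rz": 0},{"dx": 14,"dy": -160,"dz": 0,"rx": 0,"ry": 0,"rz": 0},{"dx": 18,"dy": -200,"dz": 0,"rx": 0,"ry": 0,"rz": 0}]'

```text
clock: 11.05
tcp_pos: [0.4629, -0.0459, 0.2316]
orientation: [1.048, 2.961, 0.001]
contact_force: [0.8, -0.4, -0.2]
grip_width: 0.0448
gripper_force: 0.0
```

```bash
python3 st.py
python3 - <<'E'
from gg import *
f=grab('top'); q=g(cloud(f))
m=(abs(q[...,0])<14)&(q[...,1]>0)&(q[...,1]<140)&(q[...,2]>55)&(q[...,2]<80); print('post',m.sum(),q[m].mean(0).round(1))
E
```

```text
t 11.05 tcp [462.9 -45.9 231.6] yaw_y 51.0 zax [ 0.001  0.    -1.   ] F [ 0.8 -0.4 -0.2] w 44.8 g 0.0
post 42 [ -1.2 100.1  71. ]
```

>>> send_rows --deltas '[{"dx": -7,"dy": -40,"dz": 0,"rx": 0,"ry": 0,"rz": 0},{"dx": -14,"dy": -80,"dz": 0,"rx": 0,"ry": 0,"rz": 0},{"dx": -21,"dy": -120,"dz": 0,"rx": 0,"ry": 0,"rz": 0},{"dx": -28,"dy": -160,"dz": 0,"rx": 0,"ry": 0,"rz": 0},{"dx": -35,"dy": -200,"dz": 0,"rx": 0,"ry": 0,"rz": 0}]'

```text
clock: 11.52
tcp_pos: [0.4273, -0.2455, 0.2316]
orientation: [1.047, 2.961, 0.001]
contact_force: [0.0, -0.2, -0.3]
grip_width: 0.045
gripper_force: 0.0
```

>>> send_rows --deltas '[{"dx": -7,"dy": -40,"dz": 0,"rx": 0,"ry": 0,"rz": 0},{"dx": -14,"dy": -80,"dz": 0,"rx": 0,"ry": 0,"rz": 0},{"dx": -21,"dy": -120,"dz": 0,"rx": 0,"ry": 0,"rz": 0},{"dx": -25,"dy": -143,"dz": 0,"rx": 0,"ry": 0,"rz": 0},{"dx": -25,"dy": -143,"dz": 0,"rx": 0,"ry": 0,"rz": 0}]'

```text
clock: 11.93
tcp_pos: [0.4002, -0.3927, 0.2318]
orientation: [1.059, 2.957, -0.006]
contact_force: [-0.7, 0.1, 0.2]
grip_width: 0.045
gripper_force: 0.0
```

>>> send_rows --deltas '[{"dx": 0,"dy": 0,"dz": -35,"rx": 0,"ry": 0,"rz": 0},{"dx": 0,"dy": 0,"dz": -70,"rx": 0,"ry": 0,"rz": 0},{"dx": 0,"dy": 0,"dz": -90,"rx": 0,"ry": 0,"rz": 0},{"dx": 0,"dy": 0,"dz": -100,"rx": 0,"ry": 0,"rz": 0},{"dx": 0,"dy": 0,"dz": -100,"rx": 0,"ry": 0,"rz": 0}]'

```text
clock: 12.35
tcp_pos: [0.4021, -0.3851, 0.1293]
orientation: [-1.045, -2.958, -0.002]
contact_force: [0.0, -0.0, 0.3]
grip_width: 0.0449
gripper_force: 0.0
```

```bash
python3 st.py
python3 - <<'E'
from gg import *
f=grab('side'); k=cv2.resize(f['frame'][220:320,300:400],None,fx=6,fy=6,interpolation=cv2.INTER_CUBIC); cv2.imwrite('pics/m5.png',(255*(k/255.)**.5).astype(np.uint8))
E
```

```text
t 12.35 tcp [ 402.1 -385.1  129.3] yaw_y 51.1 zax [-0.003  0.002 -1.   ] F [ 0.  -0.   0.3] w 44.9 g 0.0
```

View pics/m5.png

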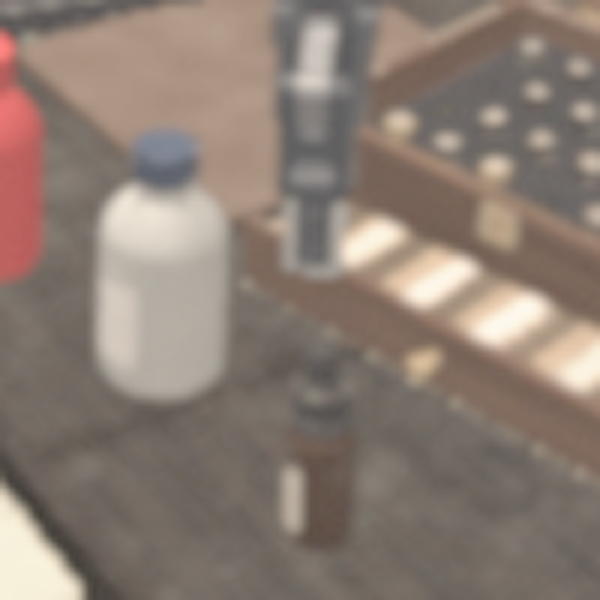

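>>> send_rows --deltas '[{"dx": 0,"dy": 0,"dz": -30,"rx": 0,"ry": 0,"rz": 0},{"dx": 0,"dy": 0,"dz": -60,"rx": 0,"ry": 0,"rz": 0},{"dx": 0,"dy": 0,"dz": -60,"rx": 0,"ry": 0,"rz": 0},{"dx": 0,"dy": 0,"dz": -60,"rx": 0,"ry": 0,"rz": 0}]'

```text
clock: 12.73
tcp_pos: [0.403, -0.3866, 0.072]
orientation: [-1.047, -2.961, -0.0]
contact_force: [-0.3, 0.1, 0.4]
grip_width: 0.0452
gripper_force: 0.0
```

```bash
python3 st.py
```

```text
t 12.73 tcp [ 403.  -386.6   72. ] yaw_y 51.1 zax [-0.  0. -1.] F [-0.3  0.1  0.4] w 45.2 g 0.0
```

>>> send_rows --deltas '[{"dx": 0,"dy": -2.5,"dz": -15,"rx": 0,"ry": 0,"rz": 0},{"dx": 0,"dy": -2.5,"dz": -30,"rx": 0,"ry": 0,"rz": 0},{"dx": 0,"dy": -2.5,"dz": -45,"rx": 0,"ry": 0,"rz": 0},{"dx": 0,"dy": -2.5,"dz": -62,"rx": 0,"ry": 0,"rz": 0},{"dx": 0,"dy": -2.5,"dz": -62,"rx": 0,"ry": 0,"rz": 0}]'

```text
clock: 13.15
tcp_pos: [0.4034, -0.389, 0.0096]
orientation: [1.046, 2.962, 0.0]
contact_force: [-0.3, 0.2, 0.1]
grip_width: 0.0451
gripper_force: 0.0
```

>>> send_rows --deltas '[{"dx": 0,"dy": 0,"dz": 0,"rx": 0,"ry": 0,"rz": 0},{"dx": 0,"dy": 0,"dz": 0,"rx": 0,"ry": 0,"rz": 0},{"dx": 0,"dy": 0,"dz": 0,"rx": 0,"ry": 0,"rz": 0},{"dx": 0,"dy": 0,"dz": 0,"rx": 0,"ry": 0,"rz": 0},{"dx": 0,"dy": 0,"dz": 0,"rx": 0,"ry": 0,"rz": 0}]' --jaw 0 --newtons 20

```text
clock: 13.57
tcp_pos: [0.4041, -0.3903, 0.0114]
orientation: [1.046, 2.959, -0.001]
contact_force: [0.1, 0.0, 8.7]
grip_width: 0.0262
gripper_force: 20.9
```

```bash
python3 st.py
```

```text
t 13.57 tcp [ 404.1 -390.3   11.4] yaw_y 51.0 zax [ 0.003 -0.002 -1.   ] F [0.1 0.  8.7] w 26.2 g 20.9
```

Gripped at 26 mm. Lifting and carrying to the bed.

>>> send_rows --deltas '[{"dx": 0,"dy": 0,"dz": 20,"rx": 0,"ry": 0,"rz": 0},{"dx": 0,"dy": 0,"dz": 50,"rx": 0,"ry": 0,"rz": 0},{"dx": 0,"dy": 0,"dz": 85,"rx": 0,"ry": 0,"rz": 0},{"dx": 0,"dy": 0,"dz": 120,"rx": 0,"ry": 0,"rz": 0},{"dx": 0,"dy": 0,"dz": 155,"rx": 0,"ry": 0,"rz": 0}]'

```text
clock: 13.98
tcp_pos: [0.4026, -0.3891, 0.1668]
orientation: [1.048, 2.961, -0.0]
contact_force: [0.3, -0.5, -1.3]
grip_width: 0.0265
gripper_force: 19.9
```

>>> send_rows --deltas '[{"dx": 4,"dy": 25,"dz": 0,"rx": 0,"ry": 0,"rz": 0},{"dx": 10,"dy": 60,"dz": 0,"rx": 0,"ry": 0,"rz": 0},{"dx": 17,"dy": 99,"dz": 0,"rx": 0,"ry": 0,"rz": 0},{"dx": 23,"dy": 138,"dz": 0,"rx": 0,"ry": 0,"rz": 0},{"dx": 30,"dy": 177,"dz": 0,"rx": 0,"ry": 0,"rz": 0}]'

```text
clock: 14.4
tcp_pos: [0.4329, -0.2107, 0.1653]
orientation: [1.048, 2.96, 0.001]
contact_force: [1.5, -0.6, -0.2]
grip_width: 0.0265
gripper_force: 19.9
```

>>> send_rows --deltas '[{"dx": 6,"dy": 39,"dz": 0,"rx": 0,"ry": 0,"rz": 0},{"dx": 13,"dy": 78,"dz": 0,"rx": 0,"ry": 0,"rz": 0},{"dx": 20,"dy": 117,"dz": 0,"rx": 0,"ry": 0,"rz": 0},{"dx": 26,"dy": 156,"dz": 0,"rx": 0,"ry": 0,"rz": 0},{"dx": 33,"dy": 195,"dz": 0,"rx": 0,"ry": 0,"rz": 0}]'

```text
clock: 14.82
tcp_pos: [0.466, -0.0152, 0.1654]
orientation: [1.048, 2.96, 0.002]
contact_force: [2.0, -0.6, -0.8]
grip_width: 0.0264
gripper_force: 19.9
```

>>> send_rows --deltas '[{"dx": 6,"dy": 39,"dz": 0,"rx": 0,"ry": 0,"rz": 0},{"dx": 13,"dy": 78,"dz": 0,"rx": 0,"ry": 0,"rz": 0},{"dx": 20,"dy": 117,"dz": 0,"rx": 0,"ry": 0,"rz": 0},{"dx": 26,"dy": 156,"dz": 0,"rx": 0,"ry": 0,"rz": 0},{"dx": 33,"dy": 195,"dz": 0,"rx": 0,"ry": 0,"rz": 0}]'

```text
clock: 15.23
tcp_pos: [0.499, 0.1799, 0.1654]
orientation: [1.047, 2.961, 0.002]
contact_force: [1.0, -1.4, -0.3]
grip_width: 0.0261
gripper_force: 19.9
```

>>> send_rows --deltas '[{"dx": 6,"dy": 38,"dz": 0,"rx": 0,"ry": 0,"rz": 0},{"dx": 12,"dy": 76,"dz": 0,"rx": 0,"ry": 0,"rz": 0},{"dx": 17,"dy": 105,"dz": 0,"rx": 0,"ry": 0,"rz": 0},{"dx": 17,"dy": 105,"dz": 0,"rx": 0,"ry": 0,"rz": 0},{"dx": 17,"dy": 105,"dz": 0,"rx": 0,"ry": 0,"rz": 0}]'

```text
clock: 15.65
tcp_pos: [0.5158, 0.285, 0.1648]
orientation: [1.042, 2.963, 0.001]
contact_force: [1.4, -2.0, -1.2]
grip_width: 0.0263
gripper_force: 19.9
```

```bash
python3 st.py;python3 -c "
from gg import *
print(g(r.get_obs()['tcp_pos'][None]))"
```

```text
t 15.65 tcp [515.8 285.  164.8] yaw_y 51.3 zax [ 0.001  0.    -1.   ] F [ 1.4 -2.  -1.2] w 26.3 g 19.9
[[  1.75099291 -14.21154421 164.82808811]]
```

>>> send_rows --deltas '[{"dx": 2,"dy": -4,"dz": -35,"rx": 0,"ry": 0,"rz": 0},{"dx": 2,"dy": -4,"dz": -70,"rx": 0,"ry": 0,"rz": 0},{"dx": 2,"dy": -4,"dz": -100,"rx": 0,"ry": 0,"rz": 0},{"dx": 2,"dy": -4,"dz": -125,"rx": 0,"ry": 0,"rz": 0},{"dx": 2,"dy": -4,"dz": -133,"rx": 0,"ry": 0,"rz": 0}]'

```text
clock: 16.07
tcp_pos: [0.5158, 0.2759, 0.0285]
orientation: [-1.049, -2.958, 0.008]
contact_force: [-0.3, -0.6, -0.4]
grip_width: 0.0261
gripper_force: 19.9
```

>>> send_rows --deltas '[{"dx": 0,"dy": 0,"dz": -4,"rx": 0,"ry": 0,"rz": 0},{"dx": 0,"dy": 0,"dz": -8,"rx": 0,"ry": 0,"rz": 0},{"dx": 0,"dy": 0,"dz": -10,"rx": 0,"ry": 0,"rz": 0},{"dx": 0,"dy": 0,"dz": -10,"rx": 0,"ry": 0,"rz": 0},{"dx": 0,"dy": 0,"dz": -10,"rx": 0,"ry": 0,"rz": 0}]'

```text
clock: 16.48
tcp_pos: [0.5188, 0.2793, 0.0225]
orientation: [1.047, 2.96, 0.003]
contact_force: [-0.4, 0.2, -0.9]
grip_width: 0.0264
gripper_force: 20.0
```

```bash
python3 st.py;python3 -c "
from gg import *
print(g(r.get_obs()['tcp_pos'][None]))"
```

```text
t 16.48 tcp [518.8 279.3  22.5] yaw_y 51.1 zax [ 0.002  0.001 -1.   ] F [-0.4  0.2 -0.9] w 26.4 g 20.0
[[ -0.80057627 -20.22385186  22.45197929]]
```

>>> send_rows --deltas '[{"dx": 0,"dy": 0,"dz": -1,"rx": 0,"ry": 0,"rz": 0},{"dx": 0,"dy": 0,"dz": -2,"rx": 0,"ry": 0,"rz": 0},{"dx": 0,"dy": 0,"dz": -2,"rx": 0,"ry": 0,"rz": 0}]'

```text
clock: 16.73
tcp_pos: [0.5191, 0.2793, 0.0213]
orientation: [1.047, 2.961, 0.003]
contact_force: [-3.2, -1.5, 13.6]
grip_width: 0.026
gripper_force: 22.3
```

>>> send_rows --deltas '[{"dx": 0,"dy": 0,"dz": 0,"rx": 0,"ry": 0,"rz": 0},{"dx": 0,"dy": 0,"dz": 0,"rx": 0,"ry": 0,"rz": 0},{"dx": 0,"dy": 0,"dz": 0,"rx": 0,"ry": 0,"rz": 0}]' --jaw 50

```text
clock: 16.98
tcp_pos: [0.5181, 0.2791, 0.0195]
orientation: [1.047, 2.962, 0.001]
contact_force: [-1.1, 0.0, 1.0]
grip_width: 0.0503
gripper_force: 0.0
```

>>> send_rows --deltas '[{"dx": 0,"dy": 0,"dz": 20,"rx": 0,"ry": 0,"rz": 0},{"dx": 0,"dy": 0,"dz": 50,"rx": 0,"ry": 0,"rz": 0},{"dx": 0,"dy": 0,"dz": 90,"rx": 0,"ry": 0,"rz": 0},{"dx": 0,"dy": 0,"dz": 90,"rx": 0,"ry": 0,"rz": 0}]'

```text
clock: 17.32
tcp_pos: [0.522, 0.2806, 0.1157]
orientation: [1.046, 2.956, 0.013]
contact_force: [0.9, 0.7, 0.4]
grip_width: 0.0502
gripper_force: 0.0
```

```bash
python3 st.py
python3 - <<'E'
from gg import *
f=grab('side'); q=g(cloud(f))
k=cv2.resize(f['frame'][145:205,225:325],None,fx=7,fy=7,interpolation=cv2.INTER_CUBIC); cv2.imwrite('pics/m6.png',(255*(k/255.)**.5).astype(np.uint8))
print(g(r.get_obs()['tcp_pos'][None]))
m=(np.hypot(q[...,0],q[...,1]+18)<25)&(q[...,2]>46)&(q[...,2]<66); print('dropper g',circ(q[m]/1e3,.013)*1e3,m.sum())
E
```

```text
t 17.32 tcp [522.  280.6 115.7] yaw_y 51.0 zax [ 0.009  0.006 -1.   ] F [0.9 0.7 0.4] w 50.2 g 0.0
[[  1.14143251 -21.0053002  113.04783791]]
dropper g [ -0.86669579 -18.8506731 ] 37
```

View pics/m6.png

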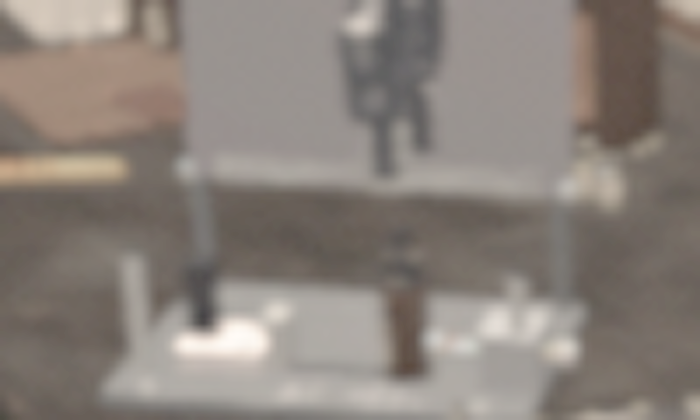

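Dropper stands on the bed at gauge (-1,-19). Going to the jaw post.

>>> send_rows --deltas '[{"dx": 0,"dy": 0,"dz": 15,"rx": 0,"ry": 0,"rz": 0},{"dx": -30,"dy": 25,"dz": 15,"rx": 0,"ry": 0,"rz": 0},{"dx": -60,"dy": 51,"dz": 15,"rx": 0,"ry": 0,"rz": 0},{"dx": -91,"dy": 77,"dz": 15,"rx": 0,"ry": 0,"rz": 0},{"dx": -91,"dy": 77,"dz": 0,"rx": 0,"ry": 0,"rz": 0}]' --jaw 45

```text
clock: 17.78
tcp_pos: [0.4203, 0.3641, 0.1098]
orientation: [-1.029, -2.964, -0.007]
contact_force: [-0.9, 1.0, -0.5]
grip_width: 0.0451
gripper_force: 0.0
```

>>> send_rows --deltas '[{"dx": 0,"dy": 0,"dz": -25,"rx": 0,"ry": 0,"rz": 0},{"dx": 0,"dy": 0,"dz": -50,"rx": 0,"ry": 0,"rz": 0},{"dx": 0,"dy": 0,"dz": -75,"rx": 0,"ry": 0,"rz": 0},{"dx": 0,"dy": 0,"dz": -78,"rx": 0,"ry": 0,"rz": 0},{"dx": 0,"dy": 0,"dz": -78,"rx": 0,"ry": 0,"rz": 0}]'

```text
clock: 18.2
tcp_pos: [0.4256, 0.3546, 0.0294]
orientation: [-1.047, -2.96, 0.007]
contact_force: [0.4, -0.0, 0.1]
grip_width: 0.0451
gripper_force: 0.0
```

```bash
python3 st.py
python3 - <<'E'
from gg import *
print(g(r.get_obs()['tcp_pos'][None]))
f=grab('side'); q=g(cloud(f))
m=(np.hypot(q[...,0],q[...,1]+18)<25)&(q[...,2]>14)&(q[...,2]<66); print('dropper g',circ(q[m]/1e3,.014)*1e3,m.sum())
E
```

```text
t 18.2 tcp [425.6 354.6  29.4] yaw_y 51.1 zax [-0.003 -0.003 -1.   ] F [ 0.4 -0.   0.1] w 45.1 g 0.0
[[-0.69123693 99.62249487 29.44549118]]
dropper g [ -0.67302944 -20.49630718] 100
```

>>> send_rows --deltas '[{"dx": 0,"dy": 0,"dz": 0,"rx": 0,"ry": 0,"rz": 0},{"dx": 0,"dy": 0,"dz": 0,"rx": 0,"ry": 0,"rz": 0},{"dx": 0,"dy": 0,"dz": 0,"rx": 0,"ry": 0,"rz": 0},{"dx": 0,"dy": 0,"dz": 0,"rx": 0,"ry": 0,"rz": 0}]' --jaw 0 --newtons 30

```text
clock: 18.58
tcp_pos: [0.4272, 0.356, 0.0326]
orientation: [1.048, 2.962, 0.002]
contact_force: [-2.0, -2.3, 5.9]
grip_width: 0.0137
gripper_force: 31.7
```

>>> send_rows --deltas '[{"dx": 8,"dy": -6,"dz": 0,"rx": 0,"ry": 0,"rz": 0},{"dx": 16,"dy": -13,"dz": 0,"rx": 0,"ry": 0,"rz": 0},{"dx": 24,"dy": -19,"dz": 0,"rx": 0,"ry": 0,"rz": 0},{"dx": 32,"dy": -26,"dz": 0,"rx": 0,"ry": 0,"rz": 0},{"dx": 39,"dy": -31.5,"dz": 0,"rx": 0,"ry": 0,"rz": 0}]'

```text
clock: 19.0
tcp_pos: [0.4663, 0.3244, 0.0327]
orientation: [-1.047, -2.962, -0.002]
contact_force: [-2.8, -1.2, 6.3]
grip_width: 0.0135
gripper_force: 31.8
```

```bash
cat > fc.py <<'E'
from gg import *
import sys
o=r.get_obs(); F=o['contact_force']; print('t',round(o['clock'],2),'tcp g',g(o['tcp_pos'][None])[0].round(1),'F along gy',round(-F[0]*np.sin(A)+F[1]*np.cos(A),1),'gx',round(F[0]*np.cos(A)+F[1]*np.sin(A),1),'fz',F[2].round(1),'w',round(o['grip_width']*1e3,1))
rad=float(sys.argv[1]); hi=float(sys.argv[2])
q=g(cloud(grab('side'))); m=(np.hypot(q[...,0],q[...,1]+35-rad)<rad+8)&(q[...,2]>48)&(q[...,2]<hi); print('part g',(circ(q[m]/1e3,rad/1e3)*1e3).round(1),m.sum())
q=g(cloud(grab('top')));m=(abs(q[...,0])<9)&(q[...,1]>-64)&(q[...,1]<100)&(q[...,2]>33)&(q[...,2]<50); print(np.sort(q[m][:,1]).round(0)[:60])
E
python3 fc.py 14 62
```

```text
t 19.0 tcp g [ 1.3 49.  32.7] F along gy 1.4 gx -2.7 fz 6.3 w 13.5
part g [ -0.4 -19. ] 27
[-63. -62. -61. -53. -51. -51. -49. -47. -45. -43. -41. -41. -40. -39.
 -38. -37. -36. -36. -35.  -6.  -6.  -5.  -4.  -4.  -3.  -3.  -2.  -2.
  -1.  -1.  -1.   1.   1.   1.   2.   3.   3.   3.   4.   5.   5.   5.
   6.]
```

>>> send_rows --deltas '[{"dx": 1.2,"dy": -1,"dz": 0,"rx": 0,"ry": 0,"rz": 0},{"dx": 2.3,"dy": -1.9,"dz": 0,"rx": 0,"ry": 0,"rz": 0},{"dx": 3.5,"dy": -2.8,"dz": 0,"rx": 0,"ry": 0,"rz": 0},{"dx": 4.7,"dy": -3.8,"dz": 0,"rx": 0,"ry": 0,"rz": 0},{"dx": 4.7,"dy": -3.8,"dz": 0,"rx": 0,"ry": 0,"rz": 0}]'

```text
clock: 19.52
tcp_pos: [0.4703, 0.3212, 0.0326]
orientation: [-1.047, -2.961, -0.002]
contact_force: [-4.1, -2.0, 10.2]
grip_width: 0.0135
gripper_force: 32.3
```

```bash
python3 fc.py 14 62
```

```text
t 19.52 tcp g [ 1.3 43.9 32.6] F along gy 1.9 gx -4.1 fz 10.2 w 13.5
part g [  0.1 -20. ] 25
[-62. -62. -62. -57. -53. -47. -45. -43. -41. -40. -39. -38. -37. -36.
 -36. -35.  -8.  -7.  -7.  -6.  -6.  -5.  -5.  -5.  -3.  -3.  -3.  -3.
  -2.  -2.  -1.  -0.   0.   1.   1.   1.   3.   3.   3.   3.  19.  33.]
```

>>> send_rows --deltas '[{"dx": 1,"dy": -0.8,"dz": 0,"rx": 0,"ry": 0,"rz": 0},{"dx": 2,"dy": -1.6,"dz": 0,"rx": 0,"ry": 0,"rz": 0},{"dx": 3.1,"dy": -2.5,"dz": 0,"rx": 0,"ry": 0,"rz": 0},{"dx": 3.1,"dy": -2.5,"dz": 0,"rx": 0,"ry": 0,"rz": 0}]'

```text
clock: 19.95
tcp_pos: [0.4727, 0.3192, 0.0326]
orientation: [-1.045, -2.961, -0.002]
contact_force: [-6.7, -1.2, 11.7]
grip_width: 0.0134
gripper_force: 32.5
```

>>> send_rows --deltas '[{"dx": 1,"dy": -0.8,"dz": 0,"rx": 0,"ry": 0,"rz": 0},{"dx": 2,"dy": -1.6,"dz": 0,"rx": 0,"ry": 0,"rz": 0},{"dx": 3.1,"dy": -2.5,"dz": 0,"rx": 0,"ry": 0,"rz": 0},{"dx": 3.1,"dy": -2.5,"dz": 0,"rx": 0,"ry": 0,"rz": 0}]'

```text
clock: 20.28
tcp_pos: [0.4753, 0.3171, 0.0326]
orientation: [-1.045, -2.96, -0.002]
contact_force: [-6.4, -1.4, 12.4]
grip_width: 0.0136
gripper_force: 32.6
```

```bash
python3 fc.py 14 62
```

```text
t 20.28 tcp g [ 1.3 37.4 32.6] F along gy 4.1 gx -5.1 fz 12.4 w 13.6
part g [ -0.9 -27.1] 25
[-64. -63. -62. -62. -55. -53. -51. -49. -47. -47. -47. -45. -45. -45.
 -43. -42. -17. -15. -14. -13. -12. -12. -12. -11. -10. -10.  -9.  -9.
  -9.  -8.  -8.  -8.  -7.  -6.  -6.  -5.  -4.  -4.  -4.  -3.  20.]
```

Anvil is about 5–6 mm in. Holding for more than a second, then opening.

>>> send_rows --deltas '[{"dx": 0.4,"dy": -0.3,"dz": 0,"rx": 0,"ry": 0,"rz": 0},{"dx": 0.4,"dy": -0.3,"dz": 0,"rx": 0,"ry": 0,"rz": 0},{"dx": 0.4,"dy": -0.3,"dz": 0,"rx": 0,"ry": 0,"rz": 0},{"dx": 0.4,"dy": -0.3,"dz": 0,"rx": 0,"ry": 0,"rz": 0},{"dx": 0.4,"dy": -0.3,"dz": 0,"rx": 0,"ry": 0,"rz": 0}]'

```text
clock: 20.8
tcp_pos: [0.4754, 0.317, 0.0326]
orientation: [-1.044, -2.96, -0.002]
contact_force: [-7.2, -0.2, 12.6]
grip_width: 0.0134
gripper_force: 32.6
```

>>> send_rows --deltas '[{"dx": 0,"dy": 0,"dz": 0,"rx": 0,"ry": 0,"rz": 0},{"dx": 0,"dy": 0,"dz": 0,"rx": 0,"ry": 0,"rz": 0},{"dx": 0,"dy": 0,"dz": 0,"rx": 0,"ry": 0,"rz": 0},{"dx": 0,"dy": 0,"dz": 0,"rx": 0,"ry": 0,"rz": 0},{"dx": 0,"dy": 0,"dz": 0,"rx": 0,"ry": 0,"rz": 0}]'

```text
clock: 21.22
tcp_pos: [0.4755, 0.317, 0.0326]
orientation: [-1.044, -2.96, -0.002]
contact_force: [-8.4, 0.0, 12.4]
grip_width: 0.0135
gripper_force: 32.6
```

>>> send_rows --deltas '[{"dx": 0,"dy": 0,"dz": 0,"rx": 0,"ry": 0,"rz": 0},{"dx": 0,"dy": 0,"dz": 0,"rx": 0,"ry": 0,"rz": 0},{"dx": 0,"dy": 0,"dz": 0,"rx": 0,"ry": 0,"rz": 0},{"dx": 0,"dy": 0,"dz": 0,"rx": 0,"ry": 0,"rz": 0},{"dx": 0,"dy": 0,"dz": 0,"rx": 0,"ry": 0,"rz": 0}]'

```text
clock: 21.63
tcp_pos: [0.4754, 0.3169, 0.0326]
orientation: [-1.044, -2.96, -0.001]
contact_force: [-7.4, -1.1, 12.2]
grip_width: 0.0136
gripper_force: 32.6
```

```bash
python3 fc.py 14 62
```

```text
t 21.63 tcp g [ 1.2 37.2 32.6] F along gy 5.1 gx -5.5 fz 12.2 w 13.6
part g [ -0.1 -26.9] 23
[-64. -62. -62. -62. -59. -49. -49. -48. -47. -46. -45. -45. -44. -44.
 -43. -42. -17. -15. -13. -12. -12. -12. -11. -10. -10. -10.  -9.  -8.
  -8.  -7.  -7.  -6.  -6.  -5.  -5.  -5.  -4.  -3.   9.]
```

>>> send_rows --deltas '[{"dx": -3,"dy": 2.5,"dz": 0,"rx": 0,"ry": 0,"rz": 0},{"dx": -6,"dy": 5,"dz": 0,"rx": 0,"ry": 0,"rz": 0},{"dx": -12,"dy": 10,"dz": 0,"rx": 0,"ry": 0,"rz": 0},{"dx": -20,"dy": 16,"dz": 0,"rx": 0,"ry": 0,"rz": 0},{"dx": -28,"dy": 22.6,"dz": 0,"rx": 0,"ry": 0,"rz": 0}]'

```text
clock: 22.15
tcp_pos: [0.4498, 0.3378, 0.0326]
orientation: [1.048, 2.96, 0.002]
contact_force: [-0.4, -3.8, 8.7]
grip_width: 0.0134
gripper_force: 32.1
```

>>> send_rows --deltas '[{"dx": -8,"dy": 6.5,"dz": 0,"rx": 0,"ry": 0,"rz": 0},{"dx": -16,"dy": 13,"dz": 0,"rx": 0,"ry": 0,"rz": 0},{"dx": -22,"dy": 17.8,"dz": 0,"rx": 0,"ry": 0,"rz": 0},{"dx": -22,"dy": 17.8,"dz": 0,"rx": 0,"ry": 0,"rz": 0}]'

```text
clock: 22.48
tcp_pos: [0.4257, 0.3572, 0.0326]
orientation: [-1.044, -2.962, -0.001]
contact_force: [-3.6, -3.0, 10.1]
grip_width: 0.0133
gripper_force: 32.3
```

>>> send_rows --deltas '[{"dx": 0,"dy": 0,"dz": 0,"rx": 0,"ry": 0,"rz": 0},{"dx": 0,"dy": 0,"dz": 0,"rx": 0,"ry": 0,"rz": 0},{"dx": 0,"dy": 0,"dz": 30,"rx": 0,"ry": 0,"rz": 0},{"dx": 0,"dy": 0,"dz": 65,"rx": 0,"ry": 0,"rz": 0},{"dx": 0,"dy": 0,"dz": 98,"rx": 0,"ry": 0,"rz": 0}]' --jaw 50

```text
clock: 22.9
tcp_pos: [0.4269, 0.3554, 0.1302]
orientation: [-1.047, -2.962, 0.002]
contact_force: [0.6, 0.9, -0.0]
grip_width: 0.05
gripper_force: 0.0
```

```bash
python3 fc.py 14 62
```

```text
t 22.9 tcp g [  0.8  99.2 130.2] F along gy 0.1 gx 1.1 fz -0.0 w 50.0
part g [ -1.  -18.8] 26
[-63. -62. -62. -61. -59. -47. -45. -42. -42. -41. -41. -39. -38. -38.
 -37. -36. -36. -35. -34.  49.  49.  50.  51.  51.  51.  51.  51.  53.
  53.  54.  54.  55.  55.  55.  56.  56.  57.  57.  58.  58.  58.  59.
  59.  60.  60.  60.  61.  92.  92.  92.  95.  95.  99. 100.]
```

Measured and opened. Taking the dropper to the board.

>>> send_rows --deltas '[{"dx": 30,"dy": -25,"dz": 5,"rx": 0,"ry": 0,"rz": 0},{"dx": 61,"dy": -51,"dz": 5,"rx": 0,"ry": 0,"rz": 0},{"dx": 92,"dy": -76,"dz": 5,"rx": 0,"ry": 0,"rz": 0},{"dx": 92,"dy": -76,"dz": 5,"rx": 0,"ry": 0,"rz": 0},{"dx": 92,"dy": -76,"dz": 5,"rx": 0,"ry": 0,"rz": 0}]'

```text
clock: 23.42
tcp_pos: [0.5212, 0.277, 0.134]
orientation: [1.055, 2.958, -0.001]
contact_force: [-0.0, 1.3, -0.1]
grip_width: 0.0503
gripper_force: 0.0
```

>>> send_rows --deltas '[{"dx": 0,"dy": 0,"dz": -30,"rx": 0,"ry": 0,"rz": 0},{"dx": 0,"dy": 0,"dz": -60,"rx": 0,"ry": 0,"rz": 0},{"dx": 0,"dy": 0,"dz": -90,"rx": 0,"ry": 0,"rz": 0},{"dx": 0,"dy": 0,"dz": -113,"rx": 0,"ry": 0,"rz": 0},{"dx": 0,"dy": 0,"dz": -113,"rx": 0,"ry": 0,"rz": 0}]'

```text
clock: 23.83
tcp_pos: [0.5154, 0.2799, 0.017]
orientation: [-1.042, -2.959, 0.008]
contact_force: [-0.2, 0.6, -0.3]
grip_width: 0.0499
gripper_force: 0.0
```

>>> send_rows --deltas '[{"dx": 0,"dy": 0,"dz": 0,"rx": 0,"ry": 0,"rz": 0},{"dx": 0,"dy": 0,"dz": 0,"rx": 0,"ry": 0,"rz": 0},{"dx": 0,"dy": 0,"dz": 0,"rx": 0,"ry": 0,"rz": 0},{"dx": 0,"dy": 0,"dz": 0,"rx": 0,"ry": 0,"rz": 0}]' --jaw 0 --newtons 20

```text
clock: 24.17
tcp_pos: [0.5197, 0.2806, 0.0226]
orientation: [1.046, 2.961, 0.003]
contact_force: [-0.8, -0.2, 0.7]
grip_width: 0.0262
gripper_force: 20.9
```

>>> send_rows --deltas '[{"dx": 0,"dy": 0,"dz": 20,"rx": 0,"ry": 0,"rz": 0},{"dx": 0,"dy": 0,"dz": 50,"rx": 0,"ry": 0,"rz": 0},{"dx": 0,"dy": 0,"dz": 90,"rx": 0,"ry": 0,"rz": 0},{"dx": 0,"dy": 0,"dz": 130,"rx": 0,"ry": 0,"rz": 0},{"dx": 0,"dy": 0,"dz": 145,"rx": 0,"ry": 0,"rz": 0}]'

```text
clock: 24.58
tcp_pos: [0.522, 0.2808, 0.1727]
orientation: [1.047, 2.957, 0.012]
contact_force: [1.1, 0.3, -0.0]
grip_width: 0.0266
gripper_force: 20.9
```

```bash
python3 st.py
```

```text
t 24.58 tcp [522.  280.8 172.7] yaw_y 51.0 zax [ 0.007  0.005 -1.   ] F [ 1.1  0.3 -0. ] w 26.6 g 20.9
```

>>> send_rows --deltas '[{"dx": 7,"dy": -25,"dz": 0,"rx": 0,"ry": 0,"rz": 0},{"dx": 18,"dy": -62,"dz": 0,"rx": 0,"ry": 0,"rz": 0},{"dx": 30,"dy": -101,"dz": 0,"rx": 0,"ry": 0,"rz": 0},{"dx": 41,"dy": -139,"dz": 0,"rx": 0,"ry": 0,"rz": 0},{"dx": 53,"dy": -178,"dz": 0,"rx": 0,"ry": 0,"rz": 0}]'

```text
clock: 25.0
tcp_pos: [0.5725, 0.1004, 0.1674]
orientation: [1.046, 2.961, 0.003]
contact_force: [1.2, -0.0, -0.0]
grip_width: 0.0262
gripper_force: 20.9
```

>>> send_rows --deltas '[{"dx": 11,"dy": -38,"dz": 0,"rx": 0,"ry": 0,"rz": 0},{"dx": 23,"dy": -77,"dz": 0,"rx": 0,"ry": 0,"rz": 0},{"dx": 34,"dy": -115,"dz": 0,"rx": 0,"ry": 0,"rz": 0},{"dx": 45,"dy": -153,"dz": 0,"rx": 0,"ry": 0,"rz": 0},{"dx": 53,"dy": -177,"dz": 0,"rx": 0,"ry": 0,"rz": 0}]'

```text
clock: 25.42
tcp_pos: [0.6256, -0.0806, 0.1677]
orientation: [1.052, 2.957, -0.001]
contact_force: [1.5, -0.5, 0.5]
grip_width: 0.0258
gripper_force: 20.9
```

>>> send_rows --deltas '[{"dx": 0,"dy": 0,"dz": -20,"rx": 0,"ry": 0,"rz": 0},{"dx": 0,"dy": 0,"dz": -55,"rx": 0,"ry": 0,"rz": 0},{"dx": 0,"dy": 0,"dz": -90,"rx": 0,"ry": 0,"rz": 0},{"dx": 0,"dy": 0,"dz": -115,"rx": 0,"ry": 0,"rz": 0},{"dx": 0,"dy": 0,"dz": -130,"rx": 0,"ry": 0,"rz": 0}]'

```text
clock: 25.83
tcp_pos: [0.6236, -0.0748, 0.0339]
orientation: [-1.046, -2.959, 0.001]
contact_force: [-0.7, -0.1, -0.1]
grip_width: 0.0259
gripper_force: 20.9
```

>>> send_rows --deltas '[{"dx": 0,"dy": 0,"dz": -5,"rx": 0,"ry": 0,"rz": 0},{"dx": 0,"dy": 0,"dz": -10,"rx": 0,"ry": 0,"rz": 0},{"dx": 0,"dy": 0,"dz": -13,"rx": 0,"ry": 0,"rz": 0},{"dx": 0,"dy": 0,"dz": -13,"rx": 0,"ry": 0,"rz": 0}]'

```text
clock: 26.17
tcp_pos: [0.6259, -0.0753, 0.0241]
orientation: [1.046, 2.961, 0.001]
contact_force: [0.2, -0.8, -0.5]
grip_width: 0.0263
gripper_force: 20.9
```

```bash
python3 st.py
```

```text
t 26.17 tcp [625.9 -75.3  24.1] yaw_y 51.1 zax [ 0.002  0.    -1.   ] F [ 0.2 -0.8 -0.5] w 26.3 g 20.9
```

>>> send_rows --deltas '[{"dx": 0,"dy": 0,"dz": -1,"rx": 0,"ry": 0,"rz": 0},{"dx": 0,"dy": 0,"dz": -2,"rx": 0,"ry": 0,"rz": 0},{"dx": 0,"dy": 0,"dz": -2,"rx": 0,"ry": 0,"rz": 0}]'

```text
clock: 26.42
tcp_pos: [0.6261, -0.0753, 0.0223]
orientation: [1.046, 2.96, 0.001]
contact_force: [-0.5, 0.2, 3.1]
grip_width: 0.026
gripper_force: 21.4
```

>>> send_rows --deltas '[{"dx": 0,"dy": 0,"dz": 0,"rx": 0,"ry": 0,"rz": 0},{"dx": 0,"dy": 0,"dz": 0,"rx": 0,"ry": 0,"rz": 0},{"dx": 0,"dy": 0,"dz": 0,"rx": 0,"ry": 0,"rz": 0}]' --jaw 50

```text
clock: 26.67
tcp_pos: [0.6251, -0.0752, 0.0213]
orientation: [-1.047, -2.962, -0.0]
contact_force: [0.6, -0.3, -0.8]
grip_width: 0.0498
gripper_force: 0.0
```

>>> send_rows --deltas '[{"dx": 0,"dy": 0,"dz": 20,"rx": 0,"ry": 0,"rz": 0},{"dx": 0,"dy": 0,"dz": 55,"rx": 0,"ry": 0,"rz": 0},{"dx": 0,"dy": 0,"dz": 95,"rx": 0,"ry": 0,"rz": 0},{"dx": 0,"dy": 0,"dz": 135,"rx": 0,"ry": 0,"rz": 0},{"dx": 0,"dy": 0,"dz": 165,"rx": 0,"ry": 0,"rz": 0}]'

```text
clock: 27.08
tcp_pos: [0.6258, -0.0757, 0.1895]
orientation: [1.047, 2.959, 0.001]
contact_force: [0.7, -0.6, 1.4]
grip_width: 0.0499
gripper_force: 0.0
```

```bash
python3 st.py
python3 - <<'E'
from gg import *
f=grab('side'); s=cloud(f)
m=(np.hypot(s[...,0]-.625,s[...,1]+.075)<.03)&(s[...,2]>.02)&(s[...,2]<.063); print('dropper',circ(s[m],.014),m.sum())
m=(np.hypot(s[...,0]-.625,s[...,1]+.075)<.03)&(s[...,2]>.02); print('top z',np.percentile(s[m][:,2],99))
m=(np.hypot(s[...,0]-.406,s[...,1]+.257)<.045)&(s[...,2]>.012)&(s[...,2]<.068); print('carrier',circ(s[m],.028),m.sum())
E
```

```text
t 27.08 tcp [625.8 -75.7 189.5] yaw_y 51.0 zax [ 0.002 -0.    -1.   ] F [ 0.7 -0.6  1.4] w 49.9 g 0.0
dropper [ 0.62526935 -0.07494865] 104
top z 0.48908031326821205
carrier [ 0.40620451 -0.25716901] 367
```

Dropper stands on the board at (0.625,-0.075). Now the carrier bottle.

>>> send_rows --deltas '[{"dx": -27,"dy": -22,"dz": 0,"rx": 0,"ry": 0,"rz": 0},{"dx": -57,"dy": -47,"dz": 0,"rx": 0,"ry": 0,"rz": 0},{"dx": -87,"dy": -72,"dz": 0,"rx": 0,"ry": 0,"rz": 0},{"dx": -117,"dy": -97,"dz": 0,"rx": 0,"ry": 0,"rz": 0},{"dx": -147,"dy": -122,"dz": 0,"rx": 0,"ry": 0,"rz": 0}]' --jaw 80

```text
clock: 27.55
tcp_pos: [0.4764, -0.1981, 0.186]
orientation: [-1.047, -2.962, -0.0]
contact_force: [-0.1, -0.1, 1.0]
grip_width: 0.0796
gripper_force: 0.0
```

>>> send_rows --deltas '[{"dx": -30,"dy": -25,"dz": 0,"rx": 0,"ry": 0,"rz": 0},{"dx": -60,"dy": -50,"dz": 0,"rx": 0,"ry": 0,"rz": 0},{"dx": -73,"dy": -60,"dz": 0,"rx": 0,"ry": 0,"rz": 0},{"dx": -73,"dy": -60,"dz": 0,"rx": 0,"ry": 0,"rz": 0},{"dx": -73,"dy": -60,"dz": 0,"rx": 0,"ry": 0,"rz": 0}]'

```text
clock: 27.97
tcp_pos: [0.4046, -0.2576, 0.1862]
orientation: [1.05, 2.96, 0.001]
contact_force: [0.9, 0.6, -0.1]
grip_width: 0.0801
gripper_force: 0.0
```

>>> send_rows --deltas '[{"dx": 0,"dy": 0,"dz": -20,"rx": 0,"ry": 0,"rz": 0},{"dx": 0,"dy": 0,"dz": -40,"rx": 0,"ry": 0,"rz": 0},{"dx": 0,"dy": 0,"dz": -60,"rx": 0,"ry": 0,"rz": 0},{"dx": 0,"dy": 0,"dz": -60,"rx": 0,"ry": 0,"rz": 0},{"dx": 0,"dy": 0,"dz": -60,"rx": 0,"ry": 0,"rz": 0}]'

```text
clock: 28.38
tcp_pos: [0.4055, -0.2562, 0.1256]
orientation: [-1.043, -2.961, 0.0]
contact_force: [0.9, 0.2, 0.1]
grip_width: 0.08
gripper_force: 0.0
```

```bash
python3 st.py
python3 - <<'E'
from gg import *
f=grab('side'); k=cv2.resize(f['frame'][190:290,280:400],None,fx=6,fy=6,interpolation=cv2.INTER_CUBIC); cv2.imwrite('pics/m7.png',(255*(k/255.)**.5).astype(np.uint8))
E
```

```text
t 28.38 tcp [ 405.5 -256.2  125.6] yaw_y 51.2 zax [-0.002  0.    -1.   ] F [0.9 0.2 0.1] w 80.0 g 0.0
```

View pics/m7.png

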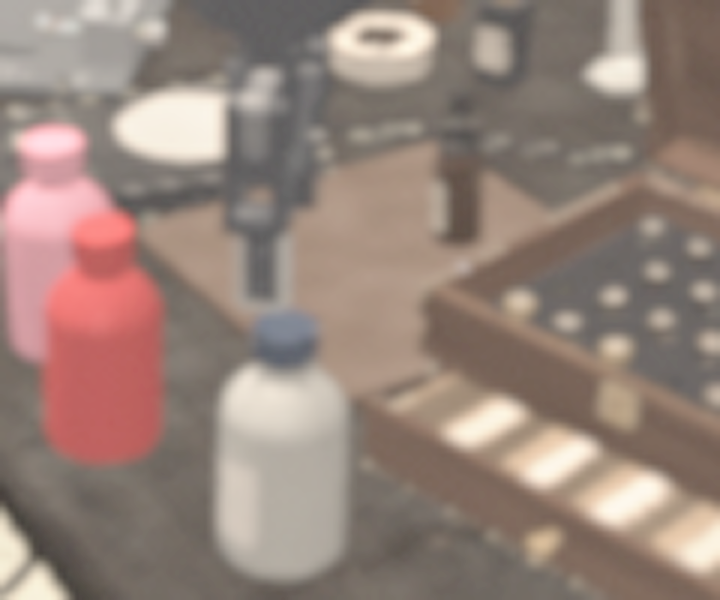

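>>> send_rows --deltas '[{"dx": 0.5,"dy": -1,"dz": -20,"rx": 0,"ry": 0,"rz": 0},{"dx": 0.5,"dy": -1,"dz": -40,"rx": 0,"ry": 0,"rz": 0},{"dx": 0.5,"dy": -1,"dz": -60,"rx": 0,"ry": 0,"rz": 0},{"dx": 0.5,"dy": -1,"dz": -75,"rx": 0,"ry": 0,"rz": 0},{"dx": 0.5,"dy": -1,"dz": -82,"rx": 0,"ry": 0,"rz": 0}]'

```text
clock: 28.85
tcp_pos: [0.4064, -0.2578, 0.0438]
orientation: [1.046, 2.962, 0.0]
contact_force: [-0.1, -0.0, -1.3]
grip_width: 0.0796
gripper_force: 0.0
```

>>> send_rows --deltas '[{"dx": 0,"dy": 0,"dz": -3,"rx": 0,"ry": 0,"rz": 0},{"dx": 0,"dy": 0,"dz": -5,"rx": 0,"ry": 0,"rz": 0},{"dx": 0,"dy": 0,"dz": -5,"rx": 0,"ry": 0,"rz": 0},{"dx": 0,"dy": 0,"dz": -5,"rx": 0,"ry": 0,"rz": 0}]'

```text
clock: 29.18
tcp_pos: [0.4064, -0.2585, 0.0401]
orientation: [1.046, 2.96, 0.0]
contact_force: [0.1, 0.1, 0.3]
grip_width: 0.0798
gripper_force: 0.0
```

```bash
python3 st.py
python3 - <<'E'
from gg import *
f=grab('side'); k=cv2.resize(f['frame'][210:290,300:360],None,fx=7.5,fy=7.5,interpolation=cv2.INTER_CUBIC); cv2.imwrite('pics/m8.png',(255*(k/255.)**.5).astype(np.uint8))
c=cloud(f); 
for v in range(236,262,2):
    p=c[v,324:332]; print(v,np.median(p,0).round(3))
E
```

```text
t 29.18 tcp [ 406.4 -258.5   40.1] yaw_y 51.1 zax [ 0.002 -0.    -1.   ] F [0.1 0.1 0.3] w 79.8 g 0.0
236 [ 0.386 -0.294  0.164]
238 [ 0.376 -0.308  0.169]
240 [ 0.373 -0.312  0.166]
242 [ 0.372 -0.314  0.162]
244 [ 0.374 -0.313  0.156]
246 [ 0.373 -0.314  0.15 ]
248 [ 0.372 -0.314  0.146]
250 [ 0.373 -0.315  0.14 ]
252 [ 0.38  -0.309  0.128]
254 [ 0.376 -0.301  0.117]
256 [ 0.373 -0.311  0.12 ]
258 [ 0.371 -0.316  0.119]
260 [ 0.373 -0.315  0.111]
```

View pics/m8.png

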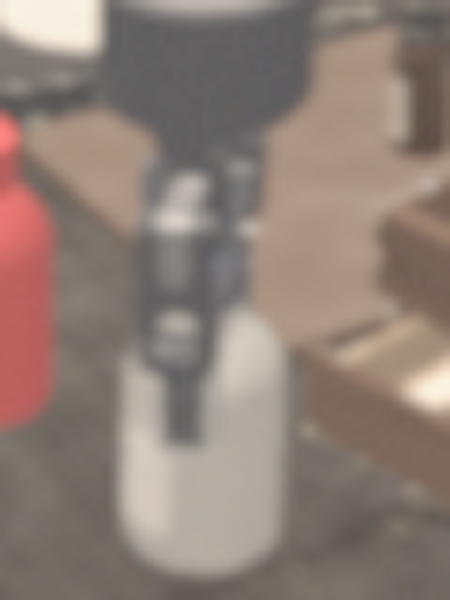

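>>> send_rows --deltas '[{"dx": 0,"dy": 0.5,"dz": -2,"rx": 0,"ry": 0,"rz": 0},{"dx": 0,"dy": 0.5,"dz": -4,"rx": 0,"ry": 0,"rz": 0},{"dx": 0,"dy": 0.5,"dz": -5,"rx": 0,"ry": 0,"rz": 0},{"dx": 0,"dy": 0.5,"dz": -5,"rx": 0,"ry": 0,"rz": 0}]'

```text
clock: 29.57
tcp_pos: [0.4055, -0.2576, 0.034]
orientation: [-1.047, -2.962, -0.0]
contact_force: [-0.2, -0.4, -0.3]
grip_width: 0.0794
gripper_force: 0.0
```

>>> send_rows --deltas '[{"dx": 0,"dy": 0,"dz": 0,"rx": 0,"ry": 0,"rz": 0},{"dx": 0,"dy": 0,"dz": 0,"rx": 0,"ry": 0,"rz": 0},{"dx": 0,"dy": 0,"dz": 0,"rx": 0,"ry": 0,"rz": 0},{"dx": 0,"dy": 0,"dz": 0,"rx": 0,"ry": 0,"rz": 0},{"dx": 0,"dy": 0,"dz": 0,"rx": 0,"ry": 0,"rz": 0}]' --jaw 40 --newtons 40

```text
clock: 29.98
tcp_pos: [0.4059, -0.2579, 0.0346]
orientation: [1.047, 2.961, 0.0]
contact_force: [-1.2, 0.8, 4.0]
grip_width: 0.0544
gripper_force: 41.4
```

```bash
python3 st.py
```

```text
t 29.98 tcp [ 405.9 -257.9   34.6] yaw_y 51.1 zax [ 0.  0. -1.] F [-1.2  0.8  4. ] w 54.4 g 41.4
```

>>> send_rows --deltas '[{"dx": 0,"dy": 0,"dz": 10,"rx": 0,"ry": 0,"rz": 0},{"dx": 0,"dy": 0,"dz": 30,"rx": 0,"ry": 0,"rz": 0},{"dx": 0,"dy": 0,"dz": 60,"rx": 0,"ry": 0,"rz": 0},{"dx": 0,"dy": 0,"dz": 95,"rx": 0,"ry": 0,"rz": 0},{"dx": 0,"dy": 0,"dz": 130,"rx": 0,"ry": 0,"rz": 0}]'

```text
clock: 30.4
tcp_pos: [0.4045, -0.2576, 0.1655]
orientation: [-1.047, -2.96, 0.001]
contact_force: [1.7, 0.0, -1.9]
grip_width: 0.0544
gripper_force: 43.2
```

>>> send_rows --deltas '[{"dx": 0,"dy": 0,"dz": 20,"rx": 0,"ry": 0,"rz": 0},{"dx": 3,"dy": 15,"dz": 20,"rx": 0,"ry": 0,"rz": 0},{"dx": 7,"dy": 40,"dz": 20,"rx": 0,"ry": 0,"rz": 0},{"dx": 13,"dy": 71,"dz": 20,"rx": 0,"ry": 0,"rz": 0},{"dx": 19,"dy": 105,"dz": 20,"rx": 0,"ry": 0,"rz": 0}]'

```text
clock: 30.82
tcp_pos: [0.4242, -0.1525, 0.1848]
orientation: [1.051, 2.96, -0.0]
contact_force: [1.6, -0.5, -1.4]
grip_width: 0.054
gripper_force: 43.2
```

>>> send_rows --deltas '[{"dx": 6,"dy": 35,"dz": 0,"rx": 0,"ry": 0,"rz": 0},{"dx": 13,"dy": 70,"dz": 0,"rx": 0,"ry": 0,"rz": 0},{"dx": 19,"dy": 105,"dz": 0,"rx": 0,"ry": 0,"rz": 0},{"dx": 25,"dy": 140,"dz": 0,"rx": 0,"ry": 0,"rz": 0},{"dx": 32,"dy": 175,"dz": 0,"rx": 0,"ry": 0,"rz": 0}]'

```text
clock: 31.23
tcp_pos: [0.4561, 0.0237, 0.1846]
orientation: [-1.048, -2.961, -0.0]
contact_force: [0.5, 0.3, -2.0]
grip_width: 0.0543
gripper_force: 43.2
```

>>> send_rows --deltas '[{"dx": 6,"dy": 35,"dz": 0,"rx": 0,"ry": 0,"rz": 0},{"dx": 13,"dy": 70,"dz": 0,"rx": 0,"ry": 0,"rz": 0},{"dx": 19,"dy": 105,"dz": 0,"rx": 0,"ry": 0,"rz": 0},{"dx": 25,"dy": 140,"dz": 0,"rx": 0,"ry": 0,"rz": 0},{"dx": 32,"dy": 175,"dz": 0,"rx": 0,"ry": 0,"rz": 0}]'

```text
clock: 31.65
tcp_pos: [0.4882, 0.1986, 0.1845]
orientation: [-1.047, -2.962, 0.001]
contact_force: [1.6, -0.6, -1.6]
grip_width: 0.0538
gripper_force: 43.2
```

>>> send_rows --deltas '[{"dx": 6,"dy": 35,"dz": 0,"rx": 0,"ry": 0,"rz": 0},{"dx": 12,"dy": 65,"dz": 0,"rx": 0,"ry": 0,"rz": 0},{"dx": 17,"dy": 93,"dz": 0,"rx": 0,"ry": 0,"rz": 0},{"dx": 17,"dy": 93,"dz": 0,"rx": 0,"ry": 0,"rz": 0},{"dx": 17,"dy": 93,"dz": 0,"rx": 0,"ry": 0,"rz": 0}]'

```text
clock: 32.07
tcp_pos: [0.505, 0.2919, 0.184]
orientation: [-1.042, -2.963, 0.001]
contact_force: [0.6, -0.8, -2.9]
grip_width: 0.054
gripper_force: 43.3
```

```bash
python3 st.py;python3 -c "
from gg import *
print(g(r.get_obs()['tcp_pos'][None]))
c=cloud(grab('side')); q=g(c); t=g(r.get_obs()['tcp_pos'][None])[0]
m=(np.hypot(q[...,0]-t[0],q[...,1]-t[1])<45)&(q[...,2]>145)&(q[...,2]<205); p=q[m]; print('bottle',circ(p/1e3,.028)*1e3,'foot',np.percentile(q[(np.hypot(q[...,0]-t[0],q[...,1]-t[1])<45)&(q[...,2]>115)&(q[...,2]<205)][:,2],1))"
```

```text
t 32.07 tcp [505.  291.9 184. ] yaw_y 51.2 zax [-0.    -0.001 -1.   ] F [ 0.6 -0.8 -2.9] w 54.0 g 43.3
[[  0.31098613  -1.57948877 183.98355421]]
bottle [ 0.46469112 -1.62136522] foot 152.25799731077117
```

>>> send_rows --deltas '[{"dx": 1,"dy": -1,"dz": -25,"rx": 0,"ry": 0,"rz": 0},{"dx": 1,"dy": -1,"dz": -60,"rx": 0,"ry": 0,"rz": 0},{"dx": 1,"dy": -1,"dz": -90,"rx": 0,"ry": 0,"rz": 0},{"dx": 1,"dy": -1,"dz": -115,"rx": 0,"ry": 0,"rz": 0},{"dx": 1,"dy": -1,"dz": -128,"rx": 0,"ry": 0,"rz": 0}]'

```text
clock: 32.53
tcp_pos: [0.505, 0.2861, 0.0536]
orientation: [-1.05, -2.959, 0.007]
contact_force: [-0.1, -0.3, -1.7]
grip_width: 0.0541
gripper_force: 43.2
```

>>> send_rows --deltas '[{"dx": 0,"dy": 0,"dz": -4,"rx": 0,"ry": 0,"rz": 0},{"dx": 0,"dy": 0,"dz": -8,"rx": 0,"ry": 0,"rz": 0},{"dx": 0,"dy": 0,"dz": -10,"rx": 0,"ry": 0,"rz": 0},{"dx": 0,"dy": 0,"dz": -10,"rx": 0,"ry": 0,"rz": 0},{"dx": 0,"dy": 0,"dz": -10,"rx": 0,"ry": 0,"rz": 0}]'

```text
clock: 32.95
tcp_pos: [0.5075, 0.2897, 0.0474]
orientation: [1.047, 2.961, 0.003]
contact_force: [-0.4, -0.0, -2.1]
grip_width: 0.0543
gripper_force: 43.2
```

```bash
python3 st.py;python3 -c "
from gg import *
print(g(r.get_obs()['tcp_pos'][None]))"
```

```text
t 32.95 tcp [507.5 289.7  47.4] yaw_y 51.1 zax [ 0.002  0.001 -1.   ] F [-0.4 -0.  -2.1] w 54.3 g 43.2
[[ 0.17555128 -4.87094416 47.44937386]]
```

>>> send_rows --deltas '[{"dx": 0,"dy": 0,"dz": -1,"rx": 0,"ry": 0,"rz": 0},{"dx": 0,"dy": 0,"dz": -2,"rx": 0,"ry": 0,"rz": 0},{"dx": 0,"dy": 0,"dz": -3,"rx": 0,"ry": 0,"rz": 0},{"dx": 0,"dy": 0,"dz": -3,"rx": 0,"ry": 0,"rz": 0}]'

```text
clock: 33.28
tcp_pos: [0.5073, 0.2896, 0.0446]
orientation: [1.047, 2.961, 0.002]
contact_force: [-2.4, -0.9, 8.5]
grip_width: 0.0543
gripper_force: 44.3
```

>>> send_rows --deltas '[{"dx": 0,"dy": 0,"dz": 0,"rx": 0,"ry": 0,"rz": 0},{"dx": 0,"dy": 0,"dz": 0,"rx": 0,"ry": 0,"rz": 0},{"dx": 0,"dy": 0,"dz": 0,"rx": 0,"ry": 0,"rz": 0},{"dx": 0,"dy": 0,"dz": 0,"rx": 0,"ry": 0,"rz": 0}]' --jaw 80

```text
clock: 33.62
tcp_pos: [0.5067, 0.2893, 0.0432]
orientation: [1.047, 2.962, 0.0]
contact_force: [0.9, 0.4, -0.3]
grip_width: 0.0799
gripper_force: 0.0
```

>>> send_rows --deltas '[{"dx": 0,"dy": 0,"dz": 15,"rx": 0,"ry": 0,"rz": 0},{"dx": 0,"dy": 0,"dz": 45,"rx": 0,"ry": 0,"rz": 0},{"dx": 0,"dy": 0,"dz": 80,"rx": 0,"ry": 0,"rz": 0},{"dx": 0,"dy": 0,"dz": 105,"rx": 0,"ry": 0,"rz": 0},{"dx": 0,"dy": 0,"dz": 105,"rx": 0,"ry": 0,"rz": 0}]'

```text
clock: 34.03
tcp_pos: [0.5099, 0.2909, 0.1536]
orientation: [1.046, 2.957, 0.012]
contact_force: [0.9, 0.2, -0.9]
grip_width: 0.0797
gripper_force: 0.0
```

```bash
python3 st.py; python3 fc.py 28 78
```

```text
t 34.03 tcp [509.9 290.9 153.6] yaw_y 51.0 zax [ 0.007  0.005 -1.   ] F [ 0.9  0.2 -0.9] w 79.7 g 0.0
t 34.03 tcp g [  2.6  -6.  153.6] F along gy -0.6 gx 0.7 fz -0.9 w 79.7
part g [ 0.9 -5.8] 107
[-63. -62. -62. -58. -55. -51. -45. -41. -40. -38. -38. -37. -37. -35.
  49.  50.  50.  50.  50.  51.  52.  52.  53.  53.  54.  54.  55.  56.
  56.  57.  57.  57.  57.  58.  58.  60.  60.  61.]
```

Carrier stands on the bed. Back to the jaw post.

>>> send_rows --deltas '[{"dx": -27,"dy": 22,"dz": 0,"rx": 0,"ry": 0,"rz": 0},{"dx": -54,"dy": 44,"dz": 0,"rx": 0,"ry": 0,"rz": 0},{"dx": -80.5,"dy": 66,"dz": 0,"rx": 0,"ry": 0,"rz": 0},{"dx": -80.5,"dy": 66,"dz": 0,"rx": 0,"ry": 0,"rz": 0},{"dx": -80.5,"dy": 66,"dz": -20,"rx": 0,"ry": 0,"rz": 0}]' --jaw 45

```text
clock: 34.55
tcp_pos: [0.4251, 0.3586, 0.1294]
orientation: [1.039, 2.964, 0.006]
contact_force: [1.5, 0.8, 0.7]
grip_width: 0.0449
gripper_force: 0.0
```

>>> send_rows --deltas '[{"dx": 0,"dy": 0,"dz": -25,"rx": 0,"ry": 0,"rz": 0},{"dx": 0,"dy": 0,"dz": -50,"rx": 0,"ry": 0,"rz": 0},{"dx": 0,"dy": 0,"dz": -75,"rx": 0,"ry": 0,"rz": 0},{"dx": 0,"dy": 0,"dz": -93,"rx": 0,"ry": 0,"rz": 0},{"dx": 0,"dy": 0,"dz": -93,"rx": 0,"ry": 0,"rz": 0}]'

```text
clock: 34.97
tcp_pos: [0.4232, 0.3525, 0.0305]
orientation: [-1.045, -2.959, 0.013]
contact_force: [-0.4, -0.5, -0.4]
grip_width: 0.0448
gripper_force: 0.0
```

>>> send_rows --deltas '[{"dx": 0,"dy": 0,"dz": 0,"rx": 0,"ry": 0,"rz": 0},{"dx": 0,"dy": 0,"dz": 0,"rx": 0,"ry": 0,"rz": 0},{"dx": 0,"dy": 0,"dz": 0,"rx": 0,"ry": 0,"rz": 0},{"dx": 0,"dy": 0,"dz": 0,"rx": 0,"ry": 0,"rz": 0}]' --jaw 0 --newtons 30

```text
clock: 35.3
tcp_pos: [0.4271, 0.356, 0.0362]
orientation: [1.047, 2.961, 0.004]
contact_force: [2.9, 1.3, -3.7]
grip_width: 0.0132
gripper_force: 33.5
```

```bash
python3 st.py; python3 fc.py 28 78
```

```text
t 35.3 tcp [427.1 356.   36.2] yaw_y 51.1 zax [ 0.002  0.002 -1.   ] F [ 2.9  1.3 -3.7] w 13.2 g 33.5
t 35.3 tcp g [ 1.3 99.3 36.2] F along gy -1.4 gx 2.9 fz -3.7 w 13.2
part g [ 1.  -5.5] 107
[-64. -63. -62. -62. -62. -59. -53. -51. -47. -45. -42. -41. -41. -40.
 -37. -36.  49.  49.  50.  50.  51.  51.  52.  52.  53.  53.  53.  54.
  55.  55.  55.  55.  56.  56.  57.  58.  58.  58.  59.  59.  60.  60.
  60.  77.  91.  91.]
```

>>> send_rows --deltas '[{"dx": 5,"dy": -4,"dz": 0,"rx": 0,"ry": 0,"rz": 0},{"dx": 10,"dy": -8,"dz": 0,"rx": 0,"ry": 0,"rz": 0},{"dx": 15,"dy": -12,"dz": 0,"rx": 0,"ry": 0,"rz": 0},{"dx": 18,"dy": -14.5,"dz": 0,"rx": 0,"ry": 0,"rz": 0},{"dx": 20,"dy": -16,"dz": 0,"rx": 0,"ry": 0,"rz": 0}]'

```text
clock: 35.82
tcp_pos: [0.4478, 0.3391, 0.0361]
orientation: [1.048, 2.96, 0.003]
contact_force: [-1.0, 0.9, 6.7]
grip_width: 0.0129
gripper_force: 35.0
```

>>> send_rows --deltas '[{"dx": 1.2,"dy": -1,"dz": 0,"rx": 0,"ry": 0,"rz": 0},{"dx": 2.4,"dy": -2,"dz": 0,"rx": 0,"ry": 0,"rz": 0},{"dx": 3.6,"dy": -2.9,"dz": 0,"rx": 0,"ry": 0,"rz": 0},{"dx": 3.6,"dy": -2.9,"dz": 0,"rx": 0,"ry": 0,"rz": 0},{"dx": 3.6,"dy": -2.9,"dz": 0,"rx": 0,"ry": 0,"rz": 0}]'

```text
clock: 36.23
tcp_pos: [0.4505, 0.3369, 0.0361]
orientation: [1.047, 2.962, 0.003]
contact_force: [-1.1, 2.8, 8.1]
grip_width: 0.0135
gripper_force: 35.0
```

```bash
python3 fc.py 28 78
```

```text
t 36.23 tcp g [ 1.2 69.1 36.1] F along gy 2.6 gx 1.5 fz 8.1 w 13.5
part g [ 0.5 -7.3] 99
[-62. -61. -59. -49. -49. -47. -43. -43. -41. -40. -39. -38. -38. -37.
 -36.  19.  21.  22.  22.  23.  23.  23.  24.  24.  26.  26.  26.  28.
  28.  28.  28.  30.  30.  31.  31.  36.]
```

>>> send_rows --deltas '[{"dx": 0.8,"dy": -0.6,"dz": 0,"rx": 0,"ry": 0,"rz": 0},{"dx": 1.6,"dy": -1.2,"dz": 0,"rx": 0,"ry": 0,"rz": 0},{"dx": 2.4,"dy": -1.9,"dz": 0,"rx": 0,"ry": 0,"rz": 0},{"dx": 3.2,"dy": -2.6,"dz": 0,"rx": 0,"ry": 0,"rz": 0},{"dx": 3.2,"dy": -2.6,"dz": 0,"rx": 0,"ry": 0,"rz": 0}]'

```text
clock: 36.75
tcp_pos: [0.453, 0.3349, 0.0361]
orientation: [-1.046, -2.961, -0.003]
contact_force: [-3.8, 3.6, 8.8]
grip_width: 0.0135
gripper_force: 35.2
```

```bash
python3 fc.py 28 78
```

```text
t 36.75 tcp g [ 1.2 65.9 36.1] F along gy 5.3 gx 0.4 fz 8.8 w 13.5
part g [  1.2 -10.4] 100
[-62. -62. -61. -59. -55. -49. -47. -45. -45. -44. -43. -42. -41. -40.
  16.  18.  19.  19.  20.  20.  20.  21.  22.  22.  22.  23.  23.  24.
  24.  25.  26.  26.  26.  26.  27.  27.]
```

>>> send_rows --deltas '[{"dx": 0.7,"dy": -0.6,"dz": 0,"rx": 0,"ry": 0,"rz": 0},{"dx": 1.4,"dy": -1.1,"dz": 0,"rx": 0,"ry": 0,"rz": 0},{"dx": 2,"dy": -1.6,"dz": 0,"rx": 0,"ry": 0,"rz": 0},{"dx": 2,"dy": -1.6,"dz": 0,"rx": 0,"ry": 0,"rz": 0},{"dx": 2,"dy": -1.6,"dz": 0,"rx": 0,"ry": 0,"rz": 0}]'

```text
clock: 37.27
tcp_pos: [0.4546, 0.3336, 0.0361]
orientation: [-1.046, -2.961, -0.003]
contact_force: [-2.8, 4.0, 9.8]
grip_width: 0.0131
gripper_force: 35.2
```

>>> send_rows --deltas '[{"dx": 0,"dy": 0,"dz": 0,"rx": 0,"ry": 0,"rz": 0},{"dx": 0,"dy": 0,"dz": 0,"rx": 0,"ry": 0,"rz": 0},{"dx": 0,"dy": 0,"dz": 0,"rx": 0,"ry": 0,"rz": 0},{"dx": 0,"dy": 0,"dz": 0,"rx": 0,"ry": 0,"rz": 0},{"dx": 0,"dy": 0,"dz": 0,"rx": 0,"ry": 0,"rz": 0}]'

```text
clock: 37.68
tcp_pos: [0.4546, 0.3336, 0.0361]
orientation: [-1.045, -2.961, -0.003]
contact_force: [-4.2, 5.0, 9.7]
grip_width: 0.0132
gripper_force: 35.2
```

```bash
python3 fc.py 28 78
```

```text
t 37.68 tcp g [ 1.2 63.9 36.1] F along gy 6.4 gx 1.3 fz 9.7 w 13.2
part g [  1.  -12.1] 107
[-63. -62. -62. -62. -59. -55. -53. -51. -48. -47. -45. -45. -43. -42.
  14.  16.  17.  17.  17.  18.  18.  19.  20.  20.  20.  21.  21.  21.
  22.  22.  23.  24.  24.  24.  25.  55.]
```

>>> send_rows --deltas '[{"dx": 0,"dy": 0,"dz": 0,"rx": 0,"ry": 0,"rz": 0},{"dx": 0,"dy": 0,"dz": 0,"rx": 0,"ry": 0,"rz": 0},{"dx": 0,"dy": 0,"dz": 0,"rx": 0,"ry": 0,"rz": 0},{"dx": 0,"dy": 0,"dz": 0,"rx": 0,"ry": 0,"rz": 0},{"dx": 0,"dy": 0,"dz": 0,"rx": 0,"ry": 0,"rz": 0}]'

```text
clock: 38.2
tcp_pos: [0.4546, 0.3336, 0.0361]
orientation: [-1.045, -2.961, -0.003]
contact_force: [-4.4, 4.9, 9.2]
grip_width: 0.0128
gripper_force: 35.2
```

>>> send_rows --deltas '[{"dx": 0,"dy": 0,"dz": 0,"rx": 0,"ry": 0,"rz": 0},{"dx": 0,"dy": 0,"dz": 0,"rx": 0,"ry": 0,"rz": 0},{"dx": 0,"dy": 0,"dz": 0,"rx": 0,"ry": 0,"rz": 0},{"dx": 0,"dy": 0,"dz": 0,"rx": 0,"ry": 0,"rz": 0},{"dx": 0,"dy": 0,"dz": 0,"rx": 0,"ry": 0,"rz": 0}]'

```text
clock: 38.62
tcp_pos: [0.4547, 0.3336, 0.0361]
orientation: [-1.046, -2.961, -0.003]
contact_force: [-4.9, 4.4, 8.6]
grip_width: 0.0133
gripper_force: 35.2
```

Pressed about 5.5 mm and held. Opening and fetching the carrier.

>>> send_rows --deltas '[{"dx": -3,"dy": 2.4,"dz": 0,"rx": 0,"ry": 0,"rz": 0},{"dx": -8,"dy": 6.5,"dz": 0,"rx": 0,"ry": 0,"rz": 0},{"dx": -14,"dy": 11,"dz": 0,"rx": 0,"ry": 0,"rz": 0},{"dx": -21,"dy": 17,"dz": 0,"rx": 0,"ry": 0,"rz": 0},{"dx": -28,"dy": 22.6,"dz": 0,"rx": 0,"ry": 0,"rz": 0}]'

```text
clock: 39.03
tcp_pos: [0.4284, 0.3548, 0.0361]
orientation: [1.049, 2.959, 0.003]
contact_force: [3.7, 1.1, 7.8]
grip_width: 0.0135
gripper_force: 35.0
```

>>> send_rows --deltas '[{"dx": 0,"dy": 0,"dz": 0,"rx": 0,"ry": 0,"rz": 0},{"dx": 0,"dy": 0,"dz": 0,"rx": 0,"ry": 0,"rz": 0},{"dx": 0,"dy": 0,"dz": 0,"rx": 0,"ry": 0,"rz": 0}]' --jaw 45

```text
clock: 39.28
tcp_pos: [0.4265, 0.3535, 0.0346]
orientation: [-1.048, -2.961, 0.003]
contact_force: [-0.9, 0.8, 0.8]
grip_width: 0.0451
gripper_force: 0.0
```

>>> send_rows --deltas '[{"dx": 0,"dy": 0,"dz": 30,"rx": 0,"ry": 0,"rz": 0},{"dx": 0,"dy": 0,"dz": 65,"rx": 0,"ry": 0,"rz": 0},{"dx": 0,"dy": 0,"dz": 100,"rx": 0,"ry": 0,"rz": 0},{"dx": 0,"dy": 0,"dz": 120,"rx": 0,"ry": 0,"rz": 0},{"dx": 0,"dy": 0,"dz": 120,"rx": 0,"ry": 0,"rz": 0}]' --jaw 80

```text
clock: 39.7
tcp_pos: [0.4295, 0.3556, 0.1595]
orientation: [1.048, 2.959, 0.01]
contact_force: [0.2, 0.8, -0.7]
grip_width: 0.0799
gripper_force: 0.0
```

```bash
python3 st.py; python3 fc.py 28 78
```

```text
t 39.7 tcp [429.5 355.6 159.5] yaw_y 51.0 zax [ 0.005  0.005 -1.   ] F [ 0.2  0.8 -0.7] w 79.9 g 0.0
t 39.7 tcp g [  2.5  97.2 159.5] F along gy 0.4 gx 0.7 fz -0.7 w 79.9
part g [ 1. -6.] 101
[-64. -62. -61. -53. -49. -47. -45. -44. -42. -41. -39. -39. -37. -37.
 -36.  49.  49.  49.  49.  50.  51.  51.  52.  52.  52.  53.  53.  53.
  54.  54.  54.  55.  56.  56.  56.  58.  58.  59.  59.  59.  60.  90.
  91.  91.  92.  92.  95.  96.  99.]
```

>>> send_rows --deltas '[{"dx": 27,"dy": -22,"dz": 0,"rx": 0,"ry": 0,"rz": 0},{"dx": 54,"dy": -44,"dz": 0,"rx": 0,"ry": 0,"rz": 0},{"dx": 81,"dy": -65,"dz": 0,"rx": 0,"ry": 0,"rz": 0},{"dx": 81,"dy": -65,"dz": 0,"rx": 0,"ry": 0,"rz": 0},{"dx": 81,"dy": -65,"dz": -15,"rx": 0,"ry": 0,"rz": 0}]'

```text
clock: 40.22
tcp_pos: [0.5107, 0.287, 0.1404]
orientation: [1.055, 2.957, 0.0]
contact_force: [0.6, 0.6, -0.2]
grip_width: 0.0801
gripper_force: 0.0
```

>>> send_rows --deltas '[{"dx": 0,"dy": 0,"dz": -20,"rx": 0,"ry": 0,"rz": 0},{"dx": 0,"dy": 0,"dz": -45,"rx": 0,"ry": 0,"rz": 0},{"dx": 0,"dy": 0,"dz": -70,"rx": 0,"ry": 0,"rz": 0},{"dx": 0,"dy": 0,"dz": -85,"rx": 0,"ry": 0,"rz": 0},{"dx": 0,"dy": 0,"dz": -85,"rx": 0,"ry": 0,"rz": 0}]'

```text
clock: 40.63
tcp_pos: [0.5043, 0.2872, 0.0501]
orientation: [-1.046, -2.957, 0.013]
contact_force: [-0.2, -0.5, -0.0]
grip_width: 0.0802
gripper_force: 0.0
```

```bash
python3 st.py
```

```text
t 40.63 tcp [504.3 287.2  50.1] yaw_y 51.0 zax [-0.008 -0.006 -1.   ] F [-0.2 -0.5 -0. ] w 80.2 g 0.0
```

>>> send_rows --deltas '[{"dx": 0,"dy": 0,"dz": -3,"rx": 0,"ry": 0,"rz": 0},{"dx": 0,"dy": 0,"dz": -6,"rx": 0,"ry": 0,"rz": 0},{"dx": 0,"dy": 0,"dz": -8,"rx": 0,"ry": 0,"rz": 0},{"dx": 0,"dy": 0,"dz": -8,"rx": 0,"ry": 0,"rz": 0}]'

```text
clock: 40.97
tcp_pos: [0.5082, 0.2899, 0.0476]
orientation: [1.047, 2.962, 0.001]
contact_force: [0.8, -0.1, -0.7]
grip_width: 0.0802
gripper_force: 0.0
```

>>> send_rows --deltas '[{"dx": 0,"dy": 0,"dz": 0,"rx": 0,"ry": 0,"rz": 0},{"dx": 0,"dy": 0,"dz": 0,"rx": 0,"ry": 0,"rz": 0},{"dx": 0,"dy": 0,"dz": 0,"rx": 0,"ry": 0,"rz": 0},{"dx": 0,"dy": 0,"dz": 0,"rx": 0,"ry": 0,"rz": 0},{"dx": 0,"dy": 0,"dz": 0,"rx": 0,"ry": 0,"rz": 0}]' --jaw 40 --newtons 40

```text
clock: 41.38
tcp_pos: [0.5083, 0.29, 0.0483]
orientation: [1.047, 2.962, 0.001]
contact_force: [-1.0, -1.0, 5.4]
grip_width: 0.0543
gripper_force: 41.7
```

>>> send_rows --deltas '[{"dx": 0,"dy": 0,"dz": 10,"rx": 0,"ry": 0,"rz": 0},{"dx": 0,"dy": 0,"dz": 30,"rx": 0,"ry": 0,"rz": 0},{"dx": 0,"dy": 0,"dz": 60,"rx": 0,"ry": 0,"rz": 0},{"dx": 0,"dy": 0,"dz": 95,"rx": 0,"ry": 0,"rz": 0},{"dx": 0,"dy": 0,"dz": 110,"rx": 0,"ry": 0,"rz": 0}]'

```text
clock: 41.8
tcp_pos: [0.5097, 0.2905, 0.1619]
orientation: [1.047, 2.959, 0.007]
contact_force: [1.7, 0.3, -1.6]
grip_width: 0.0538
gripper_force: 42.8
```

```bash
python3 st.py
```

```text
t 41.8 tcp [509.7 290.5 161.9] yaw_y 51.0 zax [ 0.004  0.003 -1.   ] F [ 1.7  0.3 -1.6] w 53.8 g 42.8
```

>>> send_rows --deltas '[{"dx": 2,"dy": -22,"dz": 0,"rx": 0,"ry": 0,"rz": 0},{"dx": 5,"dy": -58,"dz": 0,"rx": 0,"ry": 0,"rz": 0},{"dx": 8,"dy": -96,"dz": 0,"rx": 0,"ry": 0,"rz": 0},{"dx": 11,"dy": -134,"dz": 0,"rx": 0,"ry": 0,"rz": 0},{"dx": 15,"dy": -172,"dz": 0,"rx": 0,"ry": 0,"rz": 0}]'

```text
clock: 42.22
tcp_pos: [0.5225, 0.1161, 0.1579]
orientation: [1.046, 2.962, 0.001]
contact_force: [1.4, -0.7, -1.3]
grip_width: 0.0539
gripper_force: 42.8
```

>>> send_rows --deltas '[{"dx": 3,"dy": -38,"dz": 0,"rx": 0,"ry": 0,"rz": 0},{"dx": 6,"dy": -76,"dz": 0,"rx": 0,"ry": 0,"rz": 0},{"dx": 10,"dy": -114,"dz": 0,"rx": 0,"ry": 0,"rz": 0},{"dx": 13,"dy": -152,"dz": 0,"rx": 0,"ry": 0,"rz": 0},{"dx": 16,"dy": -185,"dz": 0,"rx": 0,"ry": 0,"rz": 0}]'

```text
clock: 42.63
tcp_pos: [0.5386, -0.0701, 0.158]
orientation: [1.049, 2.961, 0.0]
contact_force: [0.6, 0.5, -1.3]
grip_width: 0.0539
gripper_force: 42.8
```

>>> send_rows --deltas '[{"dx": 0,"dy": -10,"dz": 0,"rx": 0,"ry": 0,"rz": 0},{"dx": 0,"dy": -13,"dz": 0,"rx": 0,"ry": 0,"rz": 0},{"dx": 0,"dy": -13,"dz": -30,"rx": 0,"ry": 0,"rz": 0},{"dx": 0,"dy": -13,"dz": -65,"rx": 0,"ry": 0,"rz": 0},{"dx": 0,"dy": -13,"dz": -90,"rx": 0,"ry": 0,"rz": 0}]'

```text
clock: 43.05
tcp_pos: [0.5385, -0.0779, 0.0657]
orientation: [-1.043, -2.962, -0.002]
contact_force: [0.4, 0.3, -2.1]
grip_width: 0.0541
gripper_force: 42.8
```

>>> send_rows --deltas '[{"dx": 0,"dy": 0,"dz": -8,"rx": 0,"ry": 0,"rz": 0},{"dx": 0,"dy": 0,"dz": -14,"rx": 0,"ry": 0,"rz": 0},{"dx": 0,"dy": 0,"dz": -16,"rx": 0,"ry": 0,"rz": 0},{"dx": 0,"dy": 0,"dz": -16,"rx": 0,"ry": 0,"rz": 0},{"dx": 0,"dy": 0,"dz": -16,"rx": 0,"ry": 0,"rz": 0}]'

```text
clock: 43.47
tcp_pos: [0.5401, -0.08, 0.0526]
orientation: [1.046, 2.96, 0.002]
contact_force: [0.2, -0.1, -1.5]
grip_width: 0.0542
gripper_force: 43.0
```

```bash
python3 st.py
```

```text
t 43.47 tcp [540.1 -80.   52.6] yaw_y 51.1 zax [ 0.002  0.    -1.   ] F [ 0.2 -0.1 -1.5] w 54.2 g 43.0
```

>>> send_rows --deltas '[{"dx": 0,"dy": 0,"dz": -2,"rx": 0,"ry": 0,"rz": 0},{"dx": 0,"dy": 0,"dz": -3.5,"rx": 0,"ry": 0,"rz": 0},{"dx": 0,"dy": 0,"dz": -4.5,"rx": 0,"ry": 0,"rz": 0},{"dx": 0,"dy": 0,"dz": -4.5,"rx": 0,"ry": 0,"rz": 0}]'

```text
clock: 43.8
tcp_pos: [0.5399, -0.0803, 0.0482]
orientation: [1.047, 2.96, 0.002]
contact_force: [-3.1, 0.2, 10.1]
grip_width: 0.0541
gripper_force: 44.2
```

```bash
python3 st.py
```

```text
t 43.8 tcp [539.9 -80.3  48.2] yaw_y 51.0 zax [ 0.002  0.001 -1.   ] F [-3.1  0.2 10.1] w 54.1 g 44.2
```

>>> send_rows --deltas '[{"dx": 0,"dy": 0,"dz": 0,"rx": 0,"ry": 0,"rz": 0},{"dx": 0,"dy": 0,"dz": 0,"rx": 0,"ry": 0,"rz": 0},{"dx": 0,"dy": 0,"dz": 0,"rx": 0,"ry": 0,"rz": 0},{"dx": 0,"dy": 0,"dz": 15,"rx": 0,"ry": 0,"rz": 0},{"dx": 0,"dy": 0,"dz": 45,"rx": 0,"ry": 0,"rz": 0}]' --jaw 80

```text
clock: 44.22
tcp_pos: [0.5364, -0.0799, 0.0894]
orientation: [-1.045, -2.956, 0.004]
contact_force: [0.2, -0.4, 0.7]
grip_width: 0.0801
gripper_force: 0.0
```

>>> send_rows --deltas '[{"dx": 0,"dy": 0,"dz": 40,"rx": 0,"ry": 0,"rz": 0},{"dx": 0,"dy": 0,"dz": 80,"rx": 0,"ry": 0,"rz": 0},{"dx": 0,"dy": 0,"dz": 120,"rx": 0,"ry": 0,"rz": 0},{"dx": 0,"dy": 0,"dz": 160,"rx": 0,"ry": 0,"rz": 0},{"dx": 0,"dy": 0,"dz": 200,"rx": 0,"ry": 0,"rz": 0}]'

```text
clock: 44.63
tcp_pos: [0.5385, -0.0804, 0.2938]
orientation: [1.048, 2.962, 0.0]
contact_force: [0.4, 0.2, -0.9]
grip_width: 0.0801
gripper_force: 0.0
```

>>> send_rows --deltas '[{"dx": 2,"dy": 30,"dz": 0,"rx": 0,"ry": 0,"rz": 0},{"dx": 4,"dy": 70,"dz": 0,"rx": 0,"ry": 0,"rz": 0},{"dx": 6,"dy": 110,"dz": 0,"rx": 0,"ry": 0,"rz": 0},{"dx": 8,"dy": 150,"dz": 0,"rx": 0,"ry": 0,"rz": 0},{"dx": 10,"dy": 190,"dz": 0,"rx": 0,"ry": 0,"rz": 0}]' --jaw 36

```text
clock: 45.05
tcp_pos: [0.5487, 0.1115, 0.2919]
orientation: [1.048, 2.962, 0.001]
contact_force: [0.4, -0.3, 0.4]
grip_width: 0.036
gripper_force: 0.0
```

```bash
python3 st.py
python3 - <<'E'
from gg import *
f=grab('side'); s=cloud(f)
for n,x,y,rad,h in(('dropper',.625,-.075,.014,.063),('carrier',.540,-.08,.028,.078)):
    d=np.hypot(s[...,0]-x,s[...,1]-y)<rad+.012
    m=d&(s[...,2]>.022)&(s[...,2]<h); lo=d&(s[...,2]>.018)&(s[...,2]<.035); hi=d&(s[...,2]>h-.02)&(s[...,2]<h)
    print(n,circ(s[m],rad),m.sum(),circ(s[lo],rad),circ(s[hi],rad),s[d&(s[...,2]<.2)][:,2].max())
q=g(s); m=(q[...,0]>60)&(q[...,0]<220)&(abs(q[...,1]-22)<55)&(q[...,2]>85)&(q[...,2]<290); p=q[m]
for z in range(100,290,15):
    k=abs(p[:,2]-z)<7; 
    if k.any(): print(z,p[k][:,0].mean().round(1),k.sum())
k=cv2.resize(f['frame'][80:280,220:420],None,fx=3,fy=3,interpolation=cv2.INTER_CUBIC); cv2.imwrite('pics/m9.png',(255*(k/255.)**.5).astype(np.uint8))
E
```

```text
t 45.05 tcp [548.7 111.5 291.9] yaw_y 51.0 zax [ 0.  0. -1.] F [ 0.4 -0.3  0.4] w 36.0 g 0.0
dropper [ 0.6258301  -0.07526391] 102 [ 0.62556319 -0.07547655] [ 0.62588719 -0.07492704] 0.10369442861358957
carrier [ 0.5408     -0.08085166] 274 [ 0.54035211 -0.08118544] [ 0.54137873 -0.08066896] 0.12786066016666042
100 108.7 86
115 109.7 82
130 111.7 89
145 113.9 88
160 114.9 88
175 117.1 92
190 118.6 88
205 119.6 70
220 121.5 13
235 123.9 13
250 124.6 26
265 124.3 37
```

View pics/m9.png

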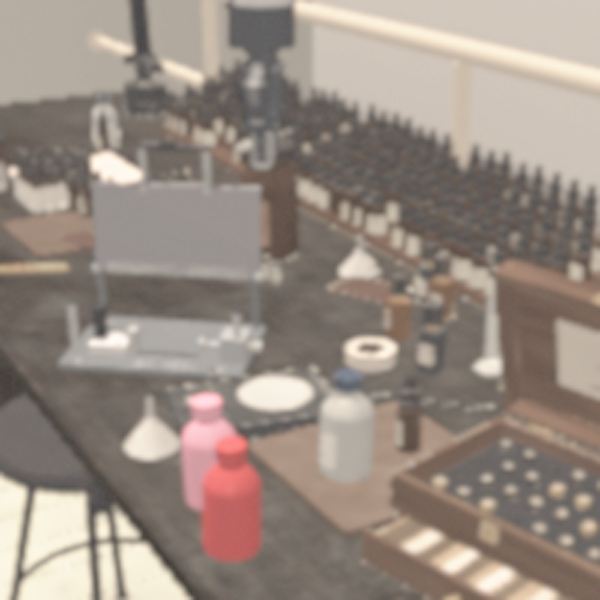

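Both containers are upright on the board, with the funnel and tape untouched. Now regripping the cover bar.

>>> send_rows --deltas '[{"dx": 2,"dy": 38,"dz": 0,"rx": 0,"ry": 0,"rz": 0},{"dx": 5,"dy": 76,"dz": 0,"rx": 0,"ry": 0,"rz": 0},{"dx": 7,"dy": 114,"dz": 0,"rx": 0,"ry": 0,"rz": 0},{"dx": 9,"dy": 152,"dz": 0,"rx": 0,"ry": 0,"rz": 0},{"dx": 11,"dy": 190,"dz": 0,"rx": 0,"ry": 0,"rz": 0}]'

```text
clock: 45.52
tcp_pos: [0.5598, 0.3012, 0.2916]
orientation: [-1.047, -2.962, 0.0]
contact_force: [0.4, 0.3, -0.6]
grip_width: 0.0364
gripper_force: 0.0
```

>>> send_rows --deltas '[{"dx": 2,"dy": 36,"dz": 0,"rx": 0,"ry": 0,"rz": 0},{"dx": 4,"dy": 72,"dz": 0,"rx": 0,"ry": 0,"rz": 0},{"dx": 6,"dy": 105.5,"dz": 0,"rx": 0,"ry": 0,"rz": 0},{"dx": 6,"dy": 105.5,"dz": 0,"rx": 0,"ry": 0,"rz": 0},{"dx": 6,"dy": 105.5,"dz": 0,"rx": 0,"ry": 0,"rz": 0}]'

```text
clock: 45.93
tcp_pos: [0.5648, 0.4077, 0.2904]
orientation: [-1.04, -2.963, 0.002]
contact_force: [0.2, -0.9, -0.0]
grip_width: 0.0361
gripper_force: 0.0
```

```bash
python3 st.py
```

```text
t 45.93 tcp [564.8 407.7 290.4] yaw_y 51.3 zax [-0.001 -0.001 -1.   ] F [ 0.2 -0.9 -0. ] w 36.1 g 0.0
```

>>> send_rows --deltas '[{"dx": 0,"dy": 0,"dz": -15,"rx": 0,"ry": 0,"rz": 0},{"dx": 0,"dy": 0,"dz": -30,"rx": 0,"ry": 0,"rz": 0},{"dx": 0,"dy": 0,"dz": -45,"rx": 0,"ry": 0,"rz": 0},{"dx": 0,"dy": 0,"dz": -62,"rx": 0,"ry": 0,"rz": 0},{"dx": 0,"dy": 0,"dz": -62,"rx": 0,"ry": 0,"rz": 0}]'

```text
clock: 46.35
tcp_pos: [0.5649, 0.4021, 0.2261]
orientation: [-1.049, -2.958, 0.009]
contact_force: [-0.5, -0.3, -0.3]
grip_width: 0.0358
gripper_force: 0.0
```

>>> send_rows --deltas '[{"dx": 0,"dy": 0,"dz": 0,"rx": 0,"ry": 0,"rz": 0},{"dx": 0,"dy": 0,"dz": 0,"rx": 0,"ry": 0,"rz": 0},{"dx": 0,"dy": 0,"dz": 0,"rx": 0,"ry": 0,"rz": 0},{"dx": 0,"dy": 0,"dz": 0,"rx": 0,"ry": 0,"rz": 0},{"dx": 0,"dy": 0,"dz": 0,"rx": 0,"ry": 0,"rz": 0}]' --jaw 0 --newtons 20

```text
clock: 46.77
tcp_pos: [0.5671, 0.405, 0.2311]
orientation: [1.047, 2.96, 0.002]
contact_force: [1.8, -1.9, 2.1]
grip_width: 0.0091
gripper_force: 20.5
```

```bash
python3 st.py
python3 - <<'E'
import numpy as np
from h import r
a=np.radians(51.1); o=r.get_obs()['tcp_pos']*1e3
# hinge->bar angle now from tcp gauge x (tcp x offset vs bar ~0)
th0=np.pi-np.arccos(((o[0]-503.6)*np.cos(a)+(o[1]-292.6)*np.sin(a)-105)/175); print('theta',th0)
for t in np.arange(1.6,-.01,-.1):
    s=175*(np.cos(th0)-np.cos(t)); print(round(t,1),round(s*np.cos(a)),round(s*np.sin(a)),round(175*(np.sin(t)-np.sin(th0))),end=' | ')
E
```

```text
t 46.77 tcp [567.1 405.  231.1] yaw_y 51.0 zax [ 0.002  0.001 -1.   ] F [ 1.8 -1.9  2.1] w 9.1 g 20.5
theta 1.6985207461761473
1.6 -11 -13 1 | 1.5 -22 -27 1 | 1.4 -33 -40 -1 | 1.3 -43 -54 -5 | 1.2 -54 -67 -10 | 1.1 -64 -79 -18 | 1.0 -73 -91 -26 | 0.9 -82 -102 -36 | 0.8 -91 -112 -48 | 0.7 -98 -122 -61 | 0.6 -105 -130 -75 | 0.5 -110 -137 -90 | 0.4 -115 -143 -105 | 0.3 -119 -147 -122 | 0.2 -122 -151 -139 | 0.1 -123 -153 -156 | -0.0 -124 -154 -174 |
```

Gripped at 9 mm. Lowering gently along the arc.

>>> send_rows --deltas '[{"dx": -11,"dy": -13,"dz": 1,"rx": 0,"ry": 0,"rz": 0},{"dx": -22,"dy": -27,"dz": 1,"rx": 0,"ry": 0,"rz": 0},{"dx": -33,"dy": -40,"dz": -1,"rx": 0,"ry": 0,"rz": 0},{"dx": -43,"dy": -54,"dz": -5,"rx": 0,"ry": 0,"rz": 0},{"dx": -54,"dy": -67,"dz": -10,"rx": 0,"ry": 0,"rz": 0}]'

```text
clock: 47.18
tcp_pos: [0.5127, 0.3381, 0.2208]
orientation: [1.047, 2.96, 0.005]
contact_force: [4.2, 1.4, -4.8]
grip_width: 0.0085
gripper_force: 19.5
```

>>> send_rows --deltas '[{"dx": -10,"dy": -12,"dz": -8,"rx": 0,"ry": 0,"rz": 0},{"dx": -19,"dy": -24,"dz": -16,"rx": 0,"ry": 0,"rz": 0},{"dx": -28,"dy": -35,"dz": -26,"rx": 0,"ry": 0,"rz": 0},{"dx": -37,"dy": -45,"dz": -38,"rx": 0,"ry": 0,"rz": 0},{"dx": -44,"dy": -55,"dz": -51,"rx": 0,"ry": 0,"rz": 0}]'

```text
clock: 47.6
tcp_pos: [0.4683, 0.2834, 0.1695]
orientation: [1.047, 2.961, 0.004]
contact_force: [1.1, 2.1, -1.6]
grip_width: 0.0088
gripper_force: 19.8
```

>>> send_rows --deltas '[{"dx": -7,"dy": -8,"dz": -14,"rx": 0,"ry": 0,"rz": 0},{"dx": -12,"dy": -15,"dz": -29,"rx": 0,"ry": 0,"rz": 0},{"dx": -17,"dy": -21,"dz": -44,"rx": 0,"ry": 0,"rz": 0},{"dx": -21,"dy": -25,"dz": -61,"rx": 0,"ry": 0,"rz": 0},{"dx": -24,"dy": -29,"dz": -78,"rx": 0,"ry": 0,"rz": 0}]'

```text
clock: 48.02
tcp_pos: [0.4452, 0.255, 0.0911]
orientation: [1.047, 2.96, 0.005]
contact_force: [3.4, 3.1, -0.6]
grip_width: 0.0092
gripper_force: 19.8
```

```bash
python3 st.py
```

```text
t 48.02 tcp [445.2 255.   91.1] yaw_y 51.0 zax [ 0.003  0.003 -1.   ] F [ 3.4  3.1 -0.6] w 9.2 g 19.8
```

>>> send_rows --deltas '[{"dx": -1,"dy": -1,"dz": -8,"rx": 0,"ry": 0,"rz": 0},{"dx": -1.5,"dy": -2,"dz": -16,"rx": 0,"ry": 0,"rz": 0},{"dx": -2,"dy": -2.5,"dz": -22,"rx": 0,"ry": 0,"rz": 0},{"dx": -2,"dy": -2.5,"dz": -27,"rx": 0,"ry": 0,"rz": 0},{"dx": -2,"dy": -2.5,"dz": -30,"rx": 0,"ry": 0,"rz": 0}]'

```text
clock: 48.43
tcp_pos: [0.4434, 0.2528, 0.0615]
orientation: [1.046, 2.961, 0.004]
contact_force: [-1.4, -2.7, 32.8]
grip_width: 0.0086
gripper_force: 22.8
```

>>> send_rows --deltas '[{"dx": 0,"dy": 0,"dz": -1.5,"rx": 0,"ry": 0,"rz": 0},{"dx": 0,"dy": 0,"dz": -3,"rx": 0,"ry": 0,"rz": 0},{"dx": 0,"dy": 0,"dz": -3,"rx": 0,"ry": 0,"rz": 0},{"dx": 0,"dy": 0,"dz": -3,"rx": 0,"ry": 0,"rz": 0}]'

```text
clock: 48.77
tcp_pos: [0.4434, 0.2528, 0.0603]
orientation: [1.047, 2.961, 0.005]
contact_force: [-2.3, -2.2, 25.1]
grip_width: 0.0087
gripper_force: 22.4
```

```bash
python3 st.py; python3 -c "
from gg import *
q=g(cloud(grab('side'))); m=(q[...,0]>-85)&(q[...,0]<-55)&(q[...,1]>-25)&(q[...,1]<70)&(q[...,2]>75)&(q[...,2]<105)&(abs(q[...,1]-22)>15); print('bar z',np.median(q[m],0),m.sum())
m=(q[...,0]>-25)&(q[...,0]<-5)&(abs(q[...,1]-22)<110)&(q[...,2]>70)&(q[...,2]<110); print('edge z',np.median(q[m],0),m.sum())"
```

```text
t 48.77 tcp [443.4 252.8  60.3] yaw_y 51.0 zax [ 0.002  0.003 -1.   ] F [-2.3 -2.2 25.1] w 8.7 g 22.4
bar z [-70.60965615   4.88534975  87.5613327 ] 51
edge z [-15.90087554   1.54479143  87.25632486] 104
```

Shut on the rests. Releasing and backing off upward.

>>> send_rows --deltas '[{"dx": 0,"dy": 0,"dz": 2,"rx": 0,"ry": 0,"rz": 0},{"dx": 0,"dy": 0,"dz": 2,"rx": 0,"ry": 0,"rz": 0},{"dx": 0,"dy": 0,"dz": 2,"rx": 0,"ry": 0,"rz": 0},{"dx": 0,"dy": 0,"dz": 2,"rx": 0,"ry": 0,"rz": 0}]' --jaw 36

```text
clock: 49.15
tcp_pos: [0.4411, 0.2514, 0.0592]
orientation: [-1.046, -2.961, 0.002]
contact_force: [0.1, 0.5, -0.7]
grip_width: 0.036
gripper_force: 0.0
```

>>> send_rows --deltas '[{"dx": 0,"dy": 0,"dz": 15,"rx": 0,"ry": 0,"rz": 0},{"dx": 0,"dy": 0,"dz": 45,"rx": 0,"ry": 0,"rz": 0},{"dx": 0,"dy": 0,"dz": 80,"rx": 0,"ry": 0,"rz": 0},{"dx": 0,"dy": 0,"dz": 120,"rx": 0,"ry": 0,"rz": 0},{"dx": 0,"dy": 0,"dz": 120,"rx": 0,"ry": 0,"rz": 0}]'

```text
clock: 49.57
tcp_pos: [0.4453, 0.2537, 0.1859]
orientation: [1.046, 2.957, 0.013]
contact_force: [0.4, 0.6, 0.5]
grip_width: 0.0358
gripper_force: 0.0
```

>>> send_rows --deltas '[{"dx": 0,"dy": 0,"dz": 0,"rx": 0,"ry": 0,"rz": 0},{"dx": 0,"dy": 0,"dz": 0,"rx": 0,"ry": 0,"rz": 0},{"dx": 0,"dy": 0,"dz": 0,"rx": 0,"ry": 0,"rz": 0},{"dx": 0,"dy": 0,"dz": 0,"rx": 0,"ry": 0,"rz": 0}]'

```text
clock: 49.9
tcp_pos: [0.441, 0.2511, 0.1782]
orientation: [-1.046, -2.961, 0.004]
contact_force: [-0.2, 0.1, -0.4]
grip_width: 0.0361
gripper_force: 0.0
```

```bash
python3 st.py
python3 - <<'E'
from gg import *
s=cloud(grab('side')); q=g(s)
m=(q[...,0]>-80)&(q[...,0]<-60)&(q[...,1]>-25)&(q[...,1]<70)&(q[...,2]>75)&(q[...,2]<110); print('bar',np.median(q[m],0),m.sum())
m=(q[...,0]>-18)&(q[...,0]<0)&(abs(q[...,1]-22)<100)&(q[...,2]>75)&(q[...,2]<110); e=np.median(q[m],0); m=(q[...,0]>75)&(q[...,0]<95)&(abs(q[...,1]-22)<100)&(q[...,2]>75)&(q[...,2]<110);b=np.median(q[m],0);print(e,b)
for n,x,y,rad,h in(('dropper',.625,-.075,.014,.063),('carrier',.540,-.08,.028,.078)):
    d=np.hypot(s[...,0]-x,s[...,1]-y)<rad+.012; m=d&(s[...,2]>.022)&(s[...,2]<h); print(n,circ(s[m],rad),s[d&(s[...,2]<.2)][:,2].max())
E
```

```text
t 49.9 tcp [441.  251.1 178.2] yaw_y 51.1 zax [-0.002 -0.002 -1.   ] F [-0.2  0.1 -0.4] w 36.1 g 0.0
bar [-72.7987932   18.86459517  87.99948076] 67
[-11.68928502  16.79577137  87.57747368] [85.8032807  31.39553535 87.79760596]
dropper [ 0.62533898 -0.07480393] 0.10531068982265546
carrier [ 0.54055178 -0.0809317 ] 0.1286187700975231
```

The cover is level and shut, both containers are in place, and the robot is clear of everything.

```bash
python3 -c "
from bench import r
print(r.hand_in())"
```

```text
the job is handed in; nothing more can be done
None
```

The job is handed in, with no verdict returned: I measured the dropper and carrier bottles (I found no balm jar in the scene) and stood both upright on the board, the cover is shut, and the funnel and tape roll were left alone.

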